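Take the painted cover off the curing plate with the lifter

TASK

Shut the curing plate down by pressing the orange heater key and then the blue fan key, one at a time, leaving the green key alone. Then slide the red-handled lifter under the freshly painted yellow cover, carry the cover on it to the wooden cooling rack and set it down gently and level in the middle of the rack's two rails, never letting the robot itself touch the wet paint or the cover tip. Finally lay the lifter back flat on the green mat and let go, without disturbing the other things on the bench.

Things in the scene. Friction and masses are not known exactly. Their poses are not given: they have to be found in the camera images.
- key_heat (a joint): Orange round push key (heater off), 36 mm across, on the control panel. Value is how far it is pressed, m: 0 up, 0.006 fully down; it springs back. It starts to move at about 1.5 N and is fully down at 5 N; it counts as pressed beyond 0.004.
- key_heat_top (a point): Centre of the top face of the orange key, z up. The three keys stand in a row 55 mm apart on the panel, in any order; their aluminium collars are 52 mm across and 12 mm high, and the key stands 10 mm above its collar.
- key_fan (a joint): Blue round push key (fan off), same build and values as the orange one.
- key_fan_top (a point): Centre of the top face of the blue key, z up.
- key_start (a joint): Green round push key (start), same build; must not be pressed.
- key_start_top (a point): Centre of the top face of the green key, z up.
- cure_plate: Curing plate, fixed, left or right: blue box 160 x 160 mm, 40 mm high. On it two steel rails along its own x, 150 long, 10 wide, 16 high, centred at y = -50 and +50 mm: between them a clear channel 90 mm wide, 16 mm high, open at both ends. Rail tops 56 mm above the bench. Origin: centre of its underside on the bench; x points away from the robot, z up.
- cool_rack: Cooling rack, fixed: pale wooden board 160 x 160 mm, 14 mm thick, with two aluminium rails along its own x, sized and spaced as on the curing plate (channel 90 mm wide, 16 mm high). Rail tops 30 mm above the bench. Origin: centre of its underside on the bench; x points away from the robot, z up.
- cover: Yellow painted round cover, 130 mm across, 6 mm thick, with a central boss on top 44 mm across and 10 mm high; about 0.2 kg (0.15 to 0.28). Lies flat across both rails of the curing plate, within 8 mm of its middle. Origin: centre of its underside; z up.
- lifter: Lifter (wide spatula), 0.25 kg: steel blade 110 (own x) x 60 x 3 mm; a 22 mm wide neck slopes up from its rear edge to a straight level red handle, 18 wide (y), 26 high, from x = -85 to -205 mm, centre line 43 mm above the blade's underside. Origin: centre of the blade's underside; x points from handle to blade tip, z up. Starts on the mat, blade flat, handle in the air towards the robot.
- lifter_grip (a point): Point on the centre line of the lifter's handle, 115 mm behind the blade's centre and 43 mm above the blade's underside; x along the handle to the blade, z up. A good place to grip, across the handle.
- mat: Green mat, fixed, 220 mm (x) by 150 mm (y), 3 mm thick. Origin: centre of its underside on the bench; x away from the robot, z up.
- panel: Grey control panel, fixed: box 80 mm (x) by 180 mm (y), 45 mm high; the keys stand on its top in a row along y. Origin: centre of its underside.
- spray_can: Bystander: standing spray can, 64 mm across, 184 mm high. Origin: centre of its foot. Leave alone.
- paint_tin: Bystander: standing paint tin with a yellow band, 100 mm across, 110 mm high. Origin: centre of its foot. Leave alone.
- wrench: Bystander: wrench, 180 mm long, lying on the bench along its own x, about 20 mm high. Origin: middle of its underside. Leave alone.
- screwdriver: Bystander: screwdriver, 180 mm long, lying on the bench along its own x, 26 mm high. Origin: middle of its underside. Leave alone.
- flange: Bystander: steel flange, 90 mm across, 44 mm high. Origin: centre of its underside. Leave alone.
- cylinder_head: Bystander: yellow pneumatic cylinder with a square aluminium head, 80 mm across, 116 mm high. Origin: centre of its foot. Leave alone.
There are look-alikes about, which are no part of the job. Leave any purple look-alike of the cure_plate alone.

How it is judged:
By the outcome, as a careful person would: the job done as asked, in the order asked, and still so for the second after the job is handed in, with the robot touching nothing.
It also fails if it takes over 72 s, if anything falls off the work surface, if the arm or the gripper's body presses on something with over 40 N, if the wrist force passes 120 N, or if a joint passes its speed limit or range.

ROBOT

A 7-joint arm with a two-finger parallel gripper is mounted at the origin on the work surface. World frame = base frame: x ahead of the robot, y to its left, z up, the work surface at z = 0. Lengths are in m, angles in rad, forces in N, time in s.
With the tool pointing down it reaches from about 0.425 to 0.925 m from the base axis. Payload 6.8 kg.
Tool frame: the origin (TCP) lies midway between the tips of the shut fingers; the grasp point (between the pads) lies 19 mm behind it (bot.hold_point_z is the distance from the TCP to the grasp point, in m); z points along the fingers, y is the line along which they close (so a half turn about z gives the same grasp; the last joint's range is limited). The gripper opens to 85 mm and grips with 20 to 120 N. Pads are 22 mm wide; open, the fingers measure 114 mm over their backs; the gripper's body (76 mm by 85 mm) begins 54 mm behind the grasp point. The pads swing forward as they close: fully open they stand 13 mm farther back than shut.
Start: joints at [1.033, 0.477, 0.022, 1.555, -0.011, 1.109, -0.083], TCP at [0.281, -0.614, 0.208] pointing down, gripper open.
Joint ranges: [-2.96, 2.96], [-0.34, 2.1], [-1.41, 1.46], [0.24, 2.44], [-1.37, 4.51], [0.17, 1.92], [-2.96, 2.96]. Speed limits (rad/s): [2.39, 2.39, 3.14, 3.14, 3.14, 3.14, 3.14].

INTERFACE

Orientations are given as a unit quaternion [w, x, y, z].
In Python, from station import bot gives the robot as it stands. The module is installed in compiled form; this text tells all that it offers.
- The arm moves only by the tool step_arm, never from a script. Its argument "increments" is a list that holds one entry, the list of rows, each a list of 7 numbers: the opening, from -1 (shut) to 1 (fully open), then the shift along the tool's x, y, z in mm, then the turn, a rotation vector about the tool's x, y, z in degrees. In form: [[[grip, x, y, z, ax, ay, az], ...]]. A call has 1 to 10 rows; each row is the pose to reach, as a shift and turn from the pose commanded when the call began, along the tool's axes at that moment; what a row does not reach only later rows make up. A row lasts 1/12 s, in which the tool goes at most 41.7 mm and 7.16 degrees, less where a joint would pass 70% of its speed; a pose out of reach is approached as far as the arm can. A call with a gripper value outside its range is refused whole. The fingers move at their own pace and stop on an object; "force" is the grip in N (left out, the last holds). Time passes only in rows, so rows that repeat a pose let the fingers close. It gives the time, the measured TCP pose, the force, the opening and the grip force at its end, in the units of the state.
- bot.get_obs(): the state, without advancing time (a new reading comes with each control period).
- bot.read_camera(name): name is "scene" or "top" or "wrist"; returns a dict with "image" (384x512x3 uint8, red, green, blue), "camera_matrix" (3x3 intrinsics, pixels), "dist" ([k1, k2, p1, p2, k3] as OpenCV has them; the pictures are not rectified), "R" (3x3) and "t" (3): a world point X has camera coordinates R X + t. Camera axes: x right, y down, z forward; pixel columns grow to the right and rows downward; lengths in m; the calibration is good to about 2 mm. A picture is of the moment at which its call begins. There is no depth.
- bot.hand_in(): hands the job in; it is judged then, once.
The state is a dict: "t": time; "q": joint angles; "joint_vel": joint speeds; "joint_torque": joint torques, N m; "eef_pos": TCP position; "tool_rot": TCP orientation; "contact_force": force on the tool from outside, world axes, zero at the start; "torque": the same for the moment, N m; "gripper_width": opening from 0.0 (shut) to 1.0 (fully open); "grasp_force": force on a finger pad.
Only numpy, scipy, OpenCV 4.12 (cv2) and the standard library are available. Lean on these libraries where they do the work, as an engineer would, in place of code of your own. Each camera call takes 0.05 s, during which the arm holds its last target. There are 200 camera calls.

## Working session

There is one attempt and no reset: what is moved stays moved. The work goes in short steps, Python scripts to look and compute and a tool call to move; the robot and the scene stay as the last step left them, time stands still between calls to the robot, and variables do not carry over. Pictures are saved under pics/ and viewed, at most 10 in all, crops included, and the job is handed in when it is done.

Besides the shell and the picture viewer there is one more tool, called after ">>>" as name([rows], argument=value, ...), one row to a line, values as JSON. step_arm: Moves the arm, as the interface text tells. Its arguments: {"type":"object","properties":{"increments":{"type":"array"},"force":{"type":"number"}},"required":["increments"]}

```bash
mkdir -p pics; cat > h.py <<'E'
import numpy as np, cv2
from station import bot
from scipy.spatial.transform import Rotation as Ro
def cam(n):
    c=bot.read_camera(n); return {k:(np.array(v) if k!='image' else v) for k,v in c.items()}
def save(c,f): cv2.imwrite(f,cv2.cvtColor(c['image'],cv2.COLOR_RGB2BGR))
def ray(c,uv):
    p=cv2.undistortPoints(np.array(uv,float).reshape(-1,1,2),c['camera_matrix'],c['dist']).reshape(-1,2)
    d=np.c_[p,np.ones(len(p))]@c['R']; o=-c['R'].T@c['t']; return o,d
def onz(c,uv,z):
    o,d=ray(c,uv); return o+d*((z-o[2])/d[:,2])[:,None]
def proj(c,P):
    return cv2.projectPoints(np.array(P,float).reshape(-1,3),cv2.Rodrigues(c['R'])[0],c['t'],c['camera_matrix'],c['dist'])[0].reshape(-1,2)
def tri(c1,u1,c2,u2):
    o1,d1=ray(c1,u1);o2,d2=ray(c2,u2);d1=d1[0]/np.linalg.norm(d1[0]);d2=d2[0]/np.linalg.norm(d2[0])
    s=np.linalg.lstsq(np.c_[d1,-d2],o2-o1,rcond=None)[0]
    a=o1+s[0]*d1;b=o2+s[1]*d2; return (a+b)/2,np.linalg.norm(a-b)
def rot(): 
    q=np.array(bot.get_obs()['tool_rot']); return Ro.from_quat(q[[1,2,3,0]])
E
python3 - <<'E'
from h import *
import pickle
d={}
for n in ("scene","top","wrist"):
    c=cam(n); d[n]=c; save(c,f'pics/{n}0.png'); print(n,-c['R'].T@c['t'])
pickle.dump(d,open('c0.pkl','wb'))
a=np.vstack([cv2.imread('pics/scene0.png'),]); 
cv2.imwrite('pics/a.png',cv2.resize(np.hstack([cv2.imread('pics/scene0.png')]),(784,588)))
cv2.imwrite('pics/b.png',cv2.resize(np.hstack([cv2.imread('pics/top0.png')]),(784,588)))
o=bot.get_obs();print(o)
E
```

```text
scene [ 1.03083656 -0.23278872  0.97915842]
top [ 0.31460631 -0.0121236   1.45720926]
wrist [ 0.34812958 -0.58209853  0.37459381]
{'t': 0.15, 'q': array([ 1.03290878,  0.47762336,  0.02234513,  1.55621411, -0.01151151,
        1.10927246, -0.0830729 ]), 'joint_vel': array([ 1.25498413e-03, -3.11209449e-03,  4.67890944e-04, -2.11656718e-03,
        1.19831405e-03, -9.64038206e-05, -1.07593959e-03]), 'joint_torque': array([ 3.17334598e-03, -5.96923363e+01,  1.61066305e+00, -2.81487948e+01,
        1.27394739e-02,  6.59665689e-03, -3.91121137e-05]), 'eef_pos': array([ 0.28105493, -0.61317689,  0.20704455]), 'tool_rot': array([-6.68202611e-04,  9.76994420e-01,  2.13263733e-01, -1.89936361e-04]), 'contact_force': array([-0.36439434,  0.39363911,  0.70819115]), 'torque': array([-0.04704038,  0.00079803,  0.00473735]), 'grasp_force': 0.0, 'gripper_width': 1.0010078338891133}
```

View pics/a.png

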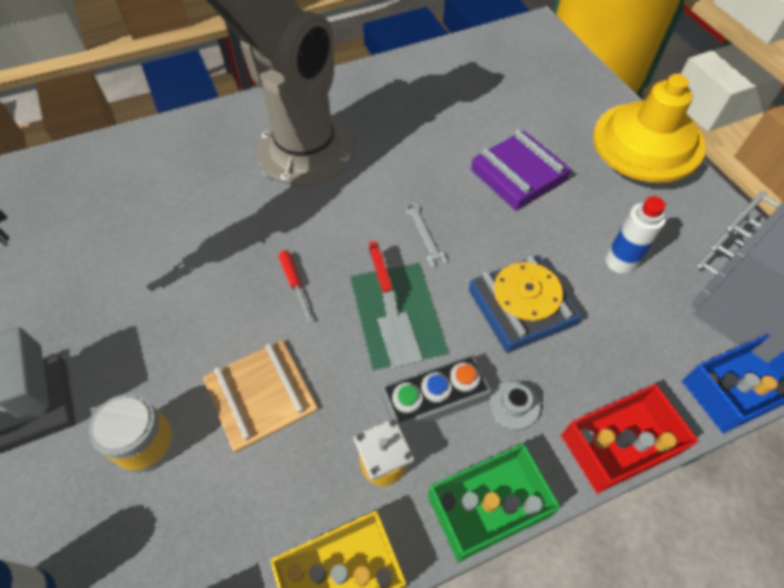

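View pics/b.png

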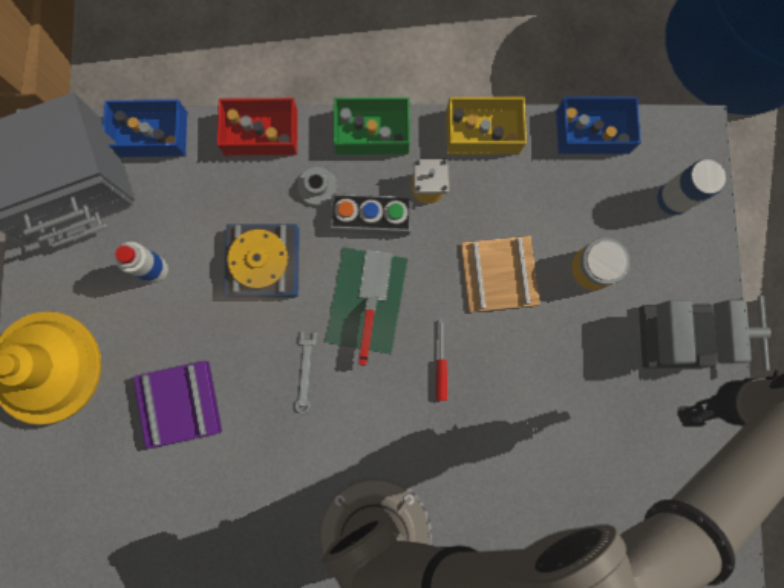

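The scene view (784 px scale) shows the keys: green (407,395), blue (436,384) and orange (465,374). The cover is on the blue plate at (528,290), the lifter on the mat at (395,310), and the wooden rack at (262,393).

Candidates:
- **Curing plate:** the blue plate (top view 262,260) or the purple look-alike (top view 178,403). I choose blue.
- **Cover:** the yellow disc (257,258), not the yellow cone or bell (45,365), the paint tin or the cylinder.
- **Lifter:** the red handle (366,335), not the red-handled screwdriver (441,380).
- **Keys:** orange (346,210), blue (371,211) and green (396,211), not the parts in the bins.
- **Rack:** the wooden board (500,274).

```bash
cat >> h.py <<'E'
def blob(c,roi,lo,hi,k=0):
    """centroid, contour of largest hsv blob in roi (x0,y0,x1,y1)"""
    x0,y0,x1,y1=roi; h=cv2.cvtColor(c['image'],cv2.COLOR_RGB2HSV)
    m=cv2.inRange(h,np.array(lo),np.array(hi)); z=np.zeros_like(m); z[y0:y1,x0:x1]=m[y0:y1,x0:x1]
    cs=sorted(cv2.findContours(z,cv2.RETR_EXTERNAL,cv2.CHAIN_APPROX_NONE)[0],key=cv2.contourArea)
    if not cs: return None
    q=cs[-1]; M=cv2.moments(q); return np.array([M['m10'],M['m01']])/max(M['m00'],1e-9),q
E
python3 - <<'E'
from h import *
import pickle
d=pickle.load(open('c0.pkl','rb')); s,t=d['scene'],d['top']; f=784/512
R=lambda *a:[int(v/f) for v in a]
cols=dict(orange=((5,150,120),(16,255,255)),blue=((105,150,80),(125,255,255)),green=((55,120,60),(85,255,255)),cover=((18,150,100),(30,255,255)),handle=((0,150,80),(5,255,255)),wood=((8,50,100),(24,160,255)),mat=((60,60,30),(90,200,200)))
rs=dict(orange=R(445,355,490,392),blue=R(418,365,455,402),green=R(388,378,424,412),cover=R(480,250,575,330),handle=R(360,235,400,300),wood=R(195,335,325,455),mat=R(345,255,455,375))
rt=dict(orange=R(330,195,360,225),blue=R(357,195,385,225),green=R(383,195,410,225),cover=R(220,220,300,300),handle=R(350,300,390,370),wood=R(455,230,545,320),mat=R(320,240,415,360))
for k in cols:
    a=blob(s,rs[k],*cols[k]);b=blob(t,rt[k],*cols[k])
    if a is None or b is None: print(k,a is None,b is None);continue
    P,e=tri(s,a[0],t,b[0]); print(k,a[0].round(1),b[0].round(1),'area',cv2.contourArea(a[1]),cv2.contourArea(b[1]),P.round(4),'gap',round(e,4))
    if k in('wood','mat','cover','handle'):
        z=dict(wood=.014,mat=.003,cover=.062,handle=.06)[k]
        q=onz(t,b[1].reshape(-1,2),z)[:,:2].astype(np.float32); print('   rect',cv2.minAreaRect(q))
print(np.round(onz(t,np.array([[330,209],])/f,.045),3))
E
python3 - <<'E'
import cv2
t=cv2.imread('pics/top0.png');cv2.imwrite('pics/c.png',cv2.resize(t[100:250,130:370],(800,500),interpolation=cv2.INTER_CUBIC))
E
```

```text
orange [304.  243.9] [225.5 136.1] area 100.5 62.0 [0.7013 0.0583 0.0575] gap 0.002
blue [285.1 250.8] [241.8 136.9] area 89.5 52.5 [0.6983 0.0031 0.0563] gap 0.0018
green [266.  257.6] [258.1 137.5] area 99.0 57.5 [ 0.6957 -0.052   0.0569] gap 0.0018
cover [344.7 189.9] [167.7 168.4] area 1268.0 1114.0 [0.5928 0.2521 0.0517] gap 0.0021
   rect ((0.5903050303459167, 0.24984626471996307), (0.13013407588005066, 0.12530875205993652), 89.62996673583984)
handle [248.1 174.6] [239.2 217.1] area 165.5 111.0 [0.4274 0.0124 0.0527] gap 0.0003
   rect ((0.4269130229949951, 0.011971047148108482), (0.015350044704973698, 0.09977391362190247), 81.6943359375)
wood [169.2 258.1] [326.4 177.9] area 2688.5 1364.5 [ 0.566  -0.29   -0.0014] gap 0.0006
   rect ((0.5624138116836548, -0.28820109367370605), (0.1604105532169342, 0.1607218235731125), 5.407038688659668)
mat [273.2 201.7] [225.7 189.6] area 1087.0 747.0 [0.5242 0.0563 0.0113] gap 0.0054
   rect ((0.5130487084388733, 0.05196892097592354), (0.06916013360023499, 0.2171226292848587), 79.95468139648438)
[[0.703 0.092 0.045]]
```

View pics/c.png

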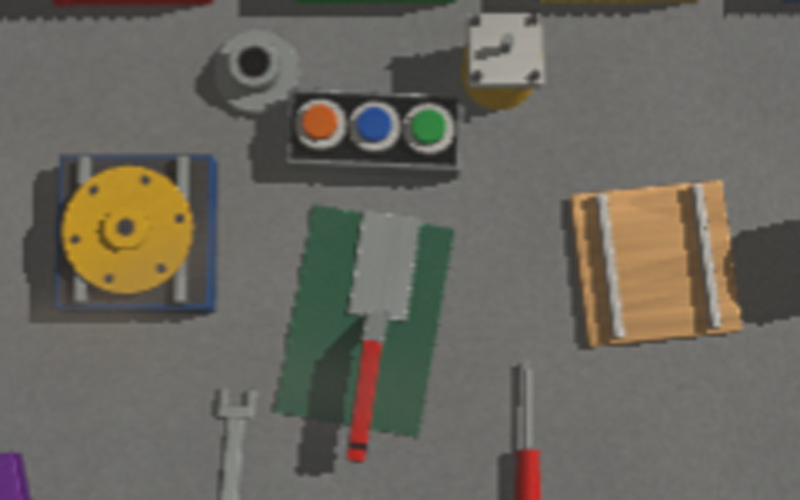

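The close crop confirms the choices: keys orange, blue, green from left to right (crop 320,121 / 374,125 / 429,126), yellow cover on the blue plate (127,228), lifter on the mat, and rails on the wooden board. The triangulated key spacing is 55 mm, as the text says. The heights read 8–10 mm low, so I'll refine them with the wrist camera.

```bash
cat >> h.py <<'E'
def go(p,yaw=0,lean=0):
    """print shift mm (tool axes) and rotvec deg to reach TCP p; yaw, lean deg (lean>0: tool z toward the robot)"""
    R0=rot(); T=Ro.from_euler('z',yaw,degrees=True)*Ro.from_euler('x',180,degrees=True)*Ro.from_euler('y',-lean,degrees=True)
    o=bot.get_obs(); d=R0.inv().apply(np.array(p)-o['eef_pos'])*1000; r=(R0.inv()*T).as_rotvec(degrees=True)
    print('shift',d.round(1),'turn',r.round(2),'rows',np.ceil(max(np.linalg.norm(d)/41.7,np.linalg.norm(r)/7.16)))
E
python3 -c "
from h import *
go([.60,0,.26],0)"
```

```text
shift [ 545.4 -424.6  -52.4] turn [-8.000e-02  2.000e-02  2.463e+01] rows 17.0
```

>>> step_arm([
  [[-1,300,-233.5,-29,0,0,24.6],[-1,300,-233.5,-29,0,0,24.6],[-1,300,-233.5,-29,0,0,24.6],[-1,300,-233.5,-29,0,0,24.6],[-1,300,-233.5,-29,0,0,24.6],[-1,300,-233.5,-29,0,0,24.6],[-1,300,-233.5,-29,0,0,24.6],[-1,300,-233.5,-29,0,0,24.6],[-1,300,-233.5,-29,0,0,24.6],[-1,300,-233.5,-29,0,0,24.6]],
])

```text
t: 0.98
eef_pos: [0.4609, -0.2683, 0.2374]
tool_rot: [-0.001, 1.0, 0.006, 0.001]
contact_force: [0.5, 1.7, -0.3]
gripper_width: 0.0
grasp_force: 0.0
```

>>> step_arm([
  [[-1,143.5,-276,-24,0,0,0],[-1,143.5,-276,-24,0,0,0],[-1,143.5,-276,-24,0,0,0],[-1,143.5,-276,-24,0,0,0],[-1,143.5,-276,-24,0,0,0],[-1,143.5,-276,-24,0,0,0],[-1,143.5,-276,-24,0,0,0],[-1,143.5,-276,-24,0,0,0],[-1,143.5,-276,-24,0,0,0],[-1,143.5,-276,-24,0,0,0]],
])

```text
t: 1.82
eef_pos: [0.6001, 0.001, 0.2603]
tool_rot: [-0.0, 1.0, 0.002, -0.0]
contact_force: [-0.8, -1.5, -0.1]
gripper_width: -0.002
grasp_force: 0.0
```

```bash
python3 - <<'E'
from h import *
import pickle
c=cam('wrist'); save(c,'pics/w1.png'); pickle.dump(c,open('w1.pkl','wb')); o=bot.get_obs(); print(o['eef_pos'],o['tool_rot'],o['q'],o['contact_force'])
print(-c['R'].T@c['t'],c['R'])
cols=dict(orange=((5,150,120),(16,255,255)),blue=((105,150,80),(125,255,255)),green=((55,120,60),(85,255,255)))
for k,v in cols.items():
    b=blob(c,(0,0,512,384),*v); print(k,b[0],cv2.contourArea(b[1]),onz(c,b[0],.067))
E
```

```text
[ 0.59974653 -0.00098919  0.26025899] [ 3.71248227e-04  9.99999752e-01  2.35980019e-04 -5.50482210e-04] [ 0.0648097   0.32070399 -0.2135381   1.66794058  0.07350633  1.16194075
 -1.7378171 ] [-0.51181952 -0.71076316 -0.15381526]
[0.67411587 0.00115174 0.42791573] [[ 4.12223525e-03 -9.99991299e-01 -6.40206571e-04]
 [-9.54988026e-01 -4.12661649e-03  2.96615646e-01]
 [-2.96615707e-01 -6.11329863e-04 -9.54996727e-01]]
orange [202.59118087  77.78624813] 669.0 [[0.70040919 0.05791155 0.067     ]]
blue [124.54667182 151.93742758] 1294.5 [[0.6132633  0.16005608 0.067     ]]
green [295.96305031  82.96567086] 636.0 [[ 0.69506231 -0.05111666  0.067     ]]
```

View pics/w1.png

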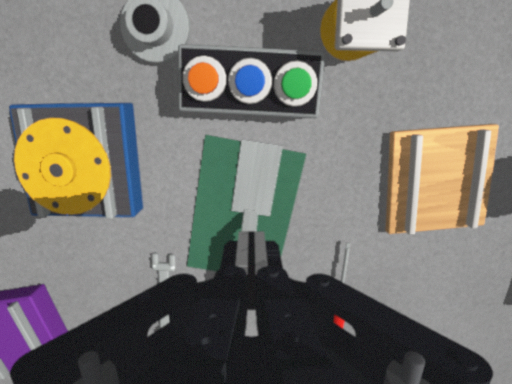

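The wrist view shows orange at (203,78), blue at (250,80) and green at (297,83) on the panel. The cover is at (60,168), the lifter blade at (258,178) and the rack at (445,178). The fingers end at about (251,240).

```bash
python3 - <<'E'
from h import *
import pickle
d=pickle.load(open('c0.pkl','rb')); s,t=d['scene'],d['top']; c=pickle.load(open('w1.pkl','rb'))
cols=dict(orange=((5,150,120),(16,255,255)),blue=((105,150,80),(125,255,255)),green=((55,120,60),(85,255,255)))
T=dict(orange=((304,243.9),(225.5,136.1)),blue=((285.1,250.8),(241.8,136.9)),green=((266,257.6),(258.1,137.5)))
for k,v in cols.items():
    b=blob(c,(180,45,325,115),*v); print(k,b[0].round(1),'top',[x.round(4) for x in tri(c,b[0],t,T[k][1])],'scene',[x.round(4) for x in tri(c,b[0],s,T[k][0])],onz(c,b[0],.067).round(4))
go([.6995,.058,.10],0)
E
```

```text
orange [202.6  77.8] top [array([0.7004, 0.058 , 0.0609]), np.float64(0.002)] scene [array([0.7012, 0.0596, 0.0566]), np.float64(0.0001)] [[0.7004 0.0579 0.067 ]]
blue [249.3  80.1] top [array([0.6987, 0.0029, 0.0539]), np.float64(0.0012)] scene [array([0.6986, 0.0037, 0.0566]), np.float64(0.0005)] [[0.6978 0.0035 0.067 ]]
green [296.  83.] top [array([ 0.6957, -0.0527,  0.056 ]), np.float64(0.0)] scene [array([ 0.696 , -0.0519,  0.0583]), np.float64(0.0013)] [[ 0.6951 -0.0511  0.067 ]]
shift [100.  -59.1 160.1] turn [0.04 0.06 0.03] rows 5.0
```

>>> step_arm([
  [[-1,100,-59,100,0,0,0],[-1,100,-59,100,0,0,0],[-1,100,-59,100,0,0,0],[-1,100,-59,100,0,0,0],[-1,100,-59,180,0,0,0],[-1,100,-59,180,0,0,0],[-1,100,-59,186,0,0,0],[-1,100,-59,186,0,0,0]],
])

```text
t: 2.53
eef_pos: [0.6973, 0.0559, 0.0717]
tool_rot: [0.001, 1.0, -0.001, -0.003]
contact_force: [0.5, -0.3, 0.7]
gripper_width: 0.001
grasp_force: 0.0
```

>>> step_arm([
  [[-1,0,0,3,0,0,0],[-1,0,0,6,0,0,0],[-1,0,0,6,0,0,0]],
])

```text
t: 2.78
eef_pos: [0.7015, 0.0584, 0.0712]
tool_rot: [-0.0, 1.0, -0.0, 0.002]
contact_force: [0.3, 0.1, -0.4]
gripper_width: 0.001
grasp_force: 0.0
```

>>> step_arm([
  [[-1,0,0,2,0,0,0],[-1,0,0,2,0,0,0],[-1,0,0,2,0,0,0]],
])

```text
t: 3.03
eef_pos: [0.7004, 0.0588, 0.0676]
tool_rot: [-0.0, 1.0, 0.0, 0.001]
contact_force: [-0.5, -0.4, -0.0]
gripper_width: 0.001
grasp_force: 0.0
```

>>> step_arm([
  [[-1,0,0,2,0,0,0],[-1,0,0,2,0,0,0],[-1,0,0,2,0,0,0]],
])

```text
t: 3.28
eef_pos: [0.6999, 0.0588, 0.0647]
tool_rot: [0.0, 1.0, 0.0, -0.0]
contact_force: [-0.6, 0.4, 0.3]
gripper_width: 0.003
grasp_force: 0.0
```

>>> step_arm([
  [[-1,0,0,3,0,0,0],[-1,0,0,3,0,0,0],[-1,0,0,3,0,0,0]],
])

```text
t: 3.53
eef_pos: [0.6999, 0.0587, 0.0614]
tool_rot: [0.0, 1.0, 0.0, -0.0]
contact_force: [1.0, 1.0, -1.1]
gripper_width: 0.001
grasp_force: 0.0
```

>>> step_arm([
  [[-1,0,0,2,0,0,0],[-1,0,0,2,0,0,0],[-1,0,0,2,0,0,0]],
])

```text
t: 3.78
eef_pos: [0.6999, 0.0587, 0.0596]
tool_rot: [0.0, 1.0, 0.0, -0.0]
contact_force: [0.2, 0.3, 0.4]
gripper_width: 0.0
grasp_force: 0.0
```

>>> step_arm([
  [[-1,0,0,2,0,0,0],[-1,0,0,2,0,0,0],[-1,0,0,2,0,0,0]],
])

```text
t: 4.03
eef_pos: [0.6999, 0.0587, 0.0576]
tool_rot: [0.0, 1.0, 0.0, -0.0]
contact_force: [-0.2, -0.4, 0.2]
gripper_width: -0.0
grasp_force: 0.0
```

>>> step_arm([
  [[-1,0,0,2,0,0,0],[-1,0,0,2,0,0,0],[-1,0,0,2,0,0,0]],
])

```text
t: 4.28
eef_pos: [0.7, 0.0587, 0.0556]
tool_rot: [0.0, 1.0, 0.0, -0.0]
contact_force: [-1.1, -0.6, -0.6]
gripper_width: 0.003
grasp_force: 0.0
```

>>> step_arm([
  [[-1,0,0,2,0,0,0],[-1,0,0,2,0,0,0],[-1,0,0,2,0,0,0]],
])

```text
t: 4.53
eef_pos: [0.6999, 0.0587, 0.0536]
tool_rot: [0.0, 1.0, 0.0, -0.0]
contact_force: [1.0, -0.1, -0.3]
gripper_width: -0.001
grasp_force: 0.0
```

```bash
python3 - <<'E'
from h import *
w=cam('wrist');s=cam('scene');a=w['image'][150:342,120:376];b=s['image'][200:296,220:348]
im=np.vstack([cv2.resize(a,(400,300)),cv2.resize(b,(400,300),interpolation=cv2.INTER_CUBIC)])
cv2.imwrite('pics/d.png',im[:,:,::-1]); print(bot.get_obs()['contact_force'], proj(w,[[.7,.0587,.0536]]))
E
```

```text
[-0.4218575   0.39681043 -0.424555  ] [[250.93470839 224.84799734]]
```

View pics/d.png

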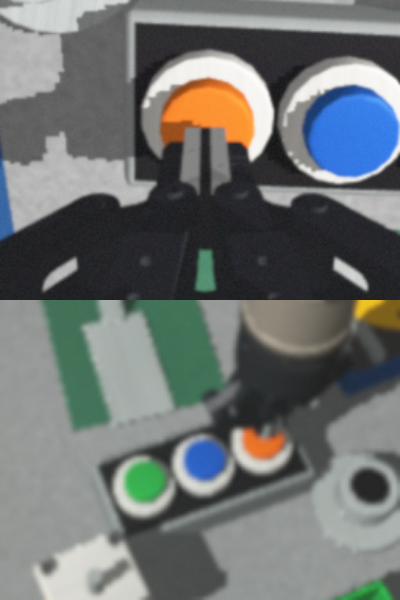

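The composite shows the shut fingertips over the middle of the orange key and not pressing it yet. I'll carry on down in small steps.

>>> step_arm([
  [[-1,0,0,1.5,0,0,0],[-1,0,0,1.5,0,0,0],[-1,0,0,1.5,0,0,0]],
])

```text
t: 4.88
eef_pos: [0.7, 0.0587, 0.0522]
tool_rot: [0.0, 1.0, 0.0, -0.0]
contact_force: [-0.1, 0.9, 0.2]
gripper_width: -0.004
grasp_force: 0.0
```

>>> step_arm([
  [[-1,0,0,1.5,0,0,0],[-1,0,0,1.5,0,0,0],[-1,0,0,1.5,0,0,0]],
])

```text
t: 5.13
eef_pos: [0.7, 0.0587, 0.0507]
tool_rot: [-0.0, 1.0, 0.0, -0.0]
contact_force: [-0.3, 0.2, 0.9]
gripper_width: -0.003
grasp_force: 0.0
```

>>> step_arm([
  [[-1,0,0,1.5,0,0,0],[-1,0,0,1.5,0,0,0],[-1,0,0,1.5,0,0,0]],
])

```text
t: 5.38
eef_pos: [0.7, 0.0587, 0.0492]
tool_rot: [0.0, 1.0, 0.0, -0.0]
contact_force: [0.7, 0.2, -0.2]
gripper_width: -0.0
grasp_force: 0.0
```

```bash
python3 - <<'E'
from h import *
import pickle
c=pickle.load(open('w1.pkl','rb')); w=cam('wrist');pickle.dump(w,open('w2.pkl','wb'))
b=blob(w,(260,100,512,300),(105,150,80),(125,255,255)); b0=blob(c,(180,45,325,115),(105,150,80),(125,255,255))
print(b[0],cv2.boundingRect(b[1]),tri(w,b[0],c,b0[0]),-w['R'].T@w['t'])
# width-based range of the 36mm key
u=b[1].reshape(-1,2);
for z in(.04,.045,.05,.055,.06,.067):
    q=onz(w,u,z)[:,:2].astype(np.float32);q0=onz(c,b0[1].reshape(-1,2),z)[:,:2].astype(np.float32)
    print(z,[round(x,4) for x in cv2.fitEllipse(q)[1]],q.mean(0),q0.mean(0))
E
```

```text
[346.33950617 236.94297763] (316, 208, 62, 59) (array([0.69822627, 0.00323808, 0.06299217]), np.float64(0.0005811811278311945)) [0.77382704 0.05867659 0.21683857]
0.04 [0.0397, 0.0443] [ 0.6866847  -0.00536716] [0.6995598  0.00380211]
0.045 [0.0386, 0.043] [ 0.6891486  -0.00355636] [0.6992318  0.00376794]
0.05 [0.0374, 0.0418] [ 0.69161254 -0.00174556] [0.69890386 0.00373378]
0.055 [0.0363, 0.0405] [6.940765e-01 6.523263e-05] [0.69857603 0.00369962]
0.06 [0.0352, 0.0393] [0.6965405  0.00187603] [0.698248   0.00366546]
0.067 [0.0336, 0.0375] [0.6999898  0.00441115] [0.69778883 0.00361763]
```

```bash
python3 - <<'E'
from h import *
import pickle
d=pickle.load(open('c0.pkl','rb'))['scene']; w=pickle.load(open('w2.pkl','rb')); s=cam('scene')
o=blob(w,(150,150,330,300),(5,150,100),(16,255,255)); b=blob(w,(260,100,512,300),(105,150,80),(125,255,255))
print('orange',cv2.boundingRect(o[1]),'blue',cv2.boundingRect(b[1]))
for c in(d,s):
  o=blob(c,(285,225,325,260),(5,150,100),(16,255,255)); print('scene',cv2.boundingRect(o[1]),cv2.contourArea(o[1]))
ob=bot.get_obs();print(ob['contact_force'],ob['joint_torque'].round(2),ob['torque'],ob['eef_pos'])
a=w['image'][150:300,160:410];e=s['image'][215:275,250:350]
im=np.vstack([cv2.resize(a,(500,300)),cv2.resize(e,(500,300),interpolation=cv2.INTER_CUBIC)]);cv2.imwrite('pics/e.png',im[:,:,::-1])
E
```

```text
orange (222, 203, 61, 45) blue (316, 208, 62, 59)
scene (298, 238, 13, 12) 100.5
scene (298, 242, 13, 8) 52.0
[ 0.16488128  0.34016542 -0.4502996 ] [ 0.000e+00 -6.750e+01 -2.060e+00 -2.387e+01  1.000e-02  0.000e+00
 -0.000e+00] [-0.02000759 -0.03203296 -0.00076577] [0.70005664 0.0587648  0.04929372]
```

View pics/e.png

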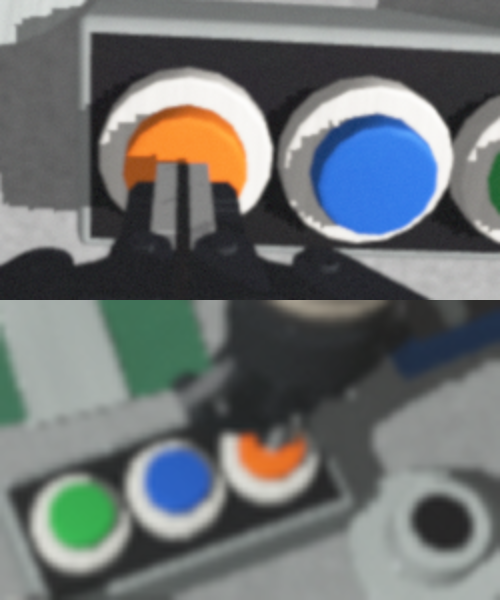

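The picture shows the orange key still up at its full 61 px width, with the fingertip edge at wrist pixel (250,231). I'll work out how far the tips are from the reported TCP.

```bash
python3 - <<'E'
from h import *
import pickle
w=pickle.load(open('w2.pkl','rb')); print(w['camera_matrix'].round(1).tolist(),w['dist'])
for dx in(0,.006,.011):
  print(dx,[proj(w,[[.7+dx,.0587,.0492+h]])[0].round(1).tolist() for h in(0,.005,.01,.015,.02)])
for z in (.049,.055,.06,.067): print(z,'ellipse orange centre', proj(w,[[.7004,.0583,z]]).round(1), [proj(w,[[.7004,.0583+.018*s,z]])[0].round(1).tolist() for s in(1,-1)])
E
```

```text
[[292.3, 0.0, 251.0], [0.0, 292.3, 191.4], [0.0, 0.0, 1.0]] [-0.06085887  0.          0.          0.          0.        ]
0 [[250.9, 224.9], [250.9, 228.3], [250.9, 231.8], [250.9, 235.5], [250.9, 239.4]]
0.006 [[251.0, 216.0], [250.9, 219.1], [250.9, 222.4], [250.9, 225.9], [250.9, 229.6]]
0.011 [[251.0, 208.4], [251.0, 211.3], [251.0, 214.5], [250.9, 217.7], [250.9, 221.2]]
0.049 ellipse orange centre [[251.6 224.2]] [[222.7, 224.2], [280.4, 224.2]]
0.055 ellipse orange centre [[251.6 228.2]] [[221.8, 228.2], [281.4, 228.2]]
0.06 ellipse orange centre [[251.6 231.7]] [[221.0, 231.7], [282.2, 231.8]]
0.067 ellipse orange centre [[251.6 237. ]] [[219.8, 237.0], [283.5, 237.0]]
```

>>> step_arm([
  [[-1,0,0,1.5,0,0,0],[-1,0,0,1.5,0,0,0],[-1,0,0,1.5,0,0,0]],
])

```text
t: 5.73
eef_pos: [0.7, 0.0587, 0.0477]
tool_rot: [0.0, 1.0, 0.0, -0.0]
contact_force: [-0.5, -0.9, -0.2]
gripper_width: 0.002
grasp_force: 0.0
```

>>> step_arm([
  [[-1,0,0,1.5,0,0,0],[-1,0,0,1.5,0,0,0],[-1,0,0,1.5,0,0,0]],
])

```text
t: 5.98
eef_pos: [0.7, 0.0587, 0.0462]
tool_rot: [0.0, 1.0, 0.0, -0.0]
contact_force: [-0.5, -0.5, -0.1]
gripper_width: -0.0
grasp_force: 0.0
```

>>> step_arm([
  [[-1,0,0,1.5,0,0,0],[-1,0,0,1.5,0,0,0],[-1,0,0,1.5,0,0,0]],
])

```text
t: 6.23
eef_pos: [0.7, 0.0587, 0.0447]
tool_rot: [0.0, 1.0, 0.0, -0.0]
contact_force: [0.1, 0.4, 0.0]
gripper_width: -0.0
grasp_force: 0.0
```

>>> step_arm([
  [[-1,0,0,1.5,0,0,0],[-1,0,0,1.5,0,0,0],[-1,0,0,1.5,0,0,0]],
])

```text
t: 6.48
eef_pos: [0.7002, 0.0588, 0.0435]
tool_rot: [-0.0, 1.0, 0.0, 0.0]
contact_force: [-0.2, -0.4, 1.7]
gripper_width: 0.001
grasp_force: 0.7
```

>>> step_arm([
  [[-1,0,0,1.5,0,0,0],[-1,0,0,1.5,0,0,0],[-1,0,0,1.5,0,0,0]],
])

```text
t: 6.73
eef_pos: [0.7003, 0.0588, 0.042]
tool_rot: [-0.0, 1.0, 0.0, 0.0]
contact_force: [-0.7, -0.2, 2.5]
gripper_width: 0.001
grasp_force: 1.1
```

>>> step_arm([
  [[-1,0,0,2,0,0,0],[-1,0,0,3.2,0,0,0],[-1,0,0,3.2,0,0,0],[-1,0,0,3.2,0,0,0]],
])

```text
t: 7.07
eef_pos: [0.7003, 0.0588, 0.0388]
tool_rot: [-0.0, 1.0, 0.0, 0.0]
contact_force: [0.5, -0.4, 3.6]
gripper_width: 0.001
grasp_force: 2.1
```

```bash
python3 - <<'E'
from h import *
f=[]
for i in range(4):
    w=cam('wrist'); f.append(bot.get_obs()['contact_force'][2])
print(f,bot.get_obs()['eef_pos'])
o=blob(w,(150,150,330,300),(5,150,100),(16,255,255));print(cv2.boundingRect(o[1]))
E
```

```text
[np.float64(4.25453033192331), np.float64(4.7811980128332525), np.float64(3.3052720792338466), np.float64(3.492420343854663)] [0.70032386 0.05880402 0.03885628]
(221, 210, 63, 43)
```

>>> step_arm([
  [[-1,0,0,1.5,0,0,0],[-1,0,0,1.5,0,0,0],[-1,0,0,1.5,0,0,0]],
])

```text
t: 7.52
eef_pos: [0.7003, 0.0588, 0.0377]
tool_rot: [-0.0, 1.0, 0.0, 0.0]
contact_force: [-0.1, 0.5, 6.9]
gripper_width: -0.003
grasp_force: 3.7
```

```bash
python3 - <<'E'
from h import *
f=[]
for i in range(6):
    w=cam('wrist'); f.append(bot.get_obs()['contact_force'][2])
print(np.round(f,2),np.mean(f),bot.get_obs()['eef_pos'])
E
```

```text
[6.9  7.08 7.57 7.48 6.79 6.79] 7.098830082493773 [0.70036752 0.05879999 0.03768382]
```

Orange is fully down: the force plateaus at 7 N. Contact began at a TCP height of 0.0437, so the real tips sit about 17 mm behind the reported TCP. I'll use that for the blue key and the grasp.

>>> step_arm([
  [[-1,0,0,-22,0,0,0],[-1,0,0,-22,0,0,0],[-1,-2,28,-22,0,0,0],[-1,-2,55.5,-22,0,0,0],[-1,-2,55.5,-22,0,0,0],[-1,-2,55.5,-12,0,0,0],[-1,-2,55.5,-8,0,0,0],[-1,-2,55.5,-8,0,0,0]],
])

```text
t: 8.48
eef_pos: [0.6967, 0.0044, 0.0429]
tool_rot: [-0.0, 1.0, 0.001, -0.002]
contact_force: [0.4, 0.0, 2.0]
gripper_width: 0.002
grasp_force: 0.9
```

>>> step_arm([
  [[-1,0,0,2,0,0,0],[-1,0,0,4,0,0,0],[-1,0,0,6,0,0,0],[-1,0,0,7.5,0,0,0],[-1,0,0,7.5,0,0,0],[-1,0,0,7.5,0,0,0]],
])

```text
t: 8.98
eef_pos: [0.6979, 0.0046, 0.0379]
tool_rot: [-0.001, 1.0, 0.001, -0.0]
contact_force: [-3.2, 1.6, 4.5]
gripper_width: 0.001
grasp_force: 2.3
```

```bash
python3 - <<'E'
from h import *
f=[]
for i in range(5):
    w=cam('wrist'); f.append(bot.get_obs()['contact_force'][2])
print(np.round(f,2),np.mean(f),bot.get_obs()['eef_pos'])
b=blob(w,(180,150,330,300),(105,150,80),(125,255,255));print(cv2.boundingRect(b[1]))
b=blob(w,(80,100,220,300),(5,150,100),(16,255,255));print('orange back',cv2.boundingRect(b[1]))
E
```

```text
[4.37 4.32 4.74 4.74 4.89] 4.613137977214126 [0.69835333 0.00412544 0.03791217]
(222, 212, 62, 42)
orange back (118, 207, 68, 64)
```

>>> step_arm([
  [[-1,0,0,0.8,0,0,0],[-1,0,0,0.8,0,0,0],[-1,0,0,0.8,0,0,0],[-1,0,0,-30,0,0,0],[-1,0,0,-70,0,0,0],[-1,0,0,-110,0,0,0]],
])

```text
t: 9.73
eef_pos: [0.6974, 0.0019, 0.1472]
tool_rot: [0.001, 1.0, -0.0, -0.001]
contact_force: [0.7, -1.0, 0.3]
gripper_width: 0.001
grasp_force: 0.0
```

>>> step_arm([
  [[0.2,-258,-6,-112,0,0,0],[0.2,-258,-6,-112,0,0,0],[0.2,-258,-6,-112,0,0,0],[0.2,-258,-6,-112,0,0,0],[0.2,-258,-6,-112,0,0,0],[0.2,-258,-6,-112,0,0,0],[0.2,-258,-6,-112,0,0,0],[0.2,-258,-6,-112,0,0,0],[0.2,-258,-6,-112,0,0,0]],
])

```text
t: 10.48
eef_pos: [0.4401, 0.0082, 0.2606]
tool_rot: [0.001, 1.0, -0.0, 0.002]
contact_force: [0.2, -0.9, -0.0]
gripper_width: 0.599
grasp_force: 0.0
```

```bash
python3 - <<'E'
from h import *
import pickle
c=cam('wrist'); save(c,'pics/w3.png'); pickle.dump(c,open('w3.pkl','wb')); o=bot.get_obs(); print(o['t'],o['eef_pos'],o['tool_rot'],o['q'].round(3),o['gripper_width'])
E
```

```text
10.5333 [0.44075516 0.00840993 0.25998685] [ 3.23054817e-04  9.99999215e-01 -2.54264047e-04  1.18375575e-03] [ 0.1    0.045 -0.268  2.005  0.015  1.09  -1.746] 0.596709318355549
```

View pics/w3.png

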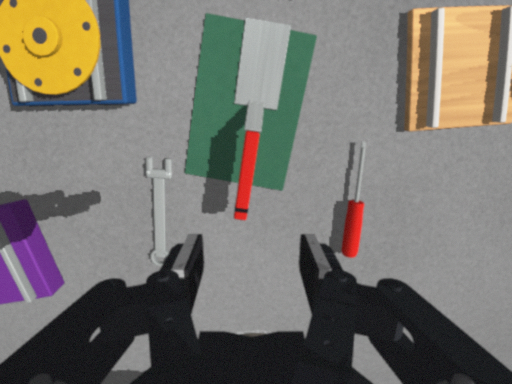

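The view shows the red handle from (252,130) to (241,219), the blade from (236,105) to (290,25), the mat, the plate's near edge at (75,103) and the rack at (455,68).

```bash
python3 - <<'E'
from h import *
import pickle
w1=pickle.load(open('w1.pkl','rb'));w3=pickle.load(open('w3.pkl','rb'));d=pickle.load(open('c0.pkl','rb'))
def blade(c,roi):
    b=blob(c,roi,(0,0,120),(179,60,255)); x,y,X,Y=roi
    return b[1].reshape(-1,2)
def corners(pts): return cv2.boxPoints(cv2.minAreaRect(pts.astype(np.float32)))
# handle
h=blob(w3,(225,110,270,230),(0,150,80),(6,255,255)); u=h[1].reshape(-1,2)
for z in(.046,.055,.059): 
    q=onz(w3,u,z)[:,:2].astype(np.float32); r=cv2.minAreaRect(q); print('handle z',z,np.round(r[0],4),np.round(r[1],4),round(r[2],2))
H1=blob(d['top'],[int(v/1.531) for v in (350,300,390,370)],(0,150,80),(5,255,255))
print('handle tri w3-top',tri(w3,h[0],d['top'],H1[0]),'w3-scene',tri(w3,h[0],d['scene'],(248.1,174.6)))
for n,c,roi in(('w1',w1,(232,140,282,216)),('w3',w3,(236,20,292,108))):
    q=onz(c,blade(c,roi),.006)[:,:2].astype(np.float32); r=cv2.minAreaRect(q); print('blade',n,len(q),np.round(r[0],4),np.round(r[1],4),round(r[2],2))
# mat 
for n,c,roi in(('w1',w1,(180,130,310,275)),('w3',w3,(180,10,320,195))):
    h_=cv2.cvtColor(c['image'],cv2.COLOR_RGB2HSV);m=cv2.inRange(h_,np.array((60,60,20)),np.array((95,255,200)));z=np.zeros_like(m);z[roi[1]:roi[3],roi[0]:roi[2]]=m[roi[1]:roi[3],roi[0]:roi[2]]
    p=np.argwhere(z>0)[:,::-1]; q=onz(c,p,.003)[:,:2].astype(np.float32); r=cv2.minAreaRect(q); print('mat',n,np.round(r[0],4),np.round(r[1],4),round(r[2],2))
# rack
for n,c,roi in(('w1',w1,(380,115,505,240)),):
    b=blob(c,roi,(8,50,80),(24,200,255)); q=onz(c,b[1].reshape(-1,2),.014)[:,:2].astype(np.float32); r=cv2.minAreaRect(q);print('rack',np.round(r[0],4),np.round(r[1],4),round(r[2],2))
# cover w1
b=blob(w1,(5,105,125,222),(18,120,80),(32,255,255)); 
for z in(.056,.062): q=onz(w1,b[1].reshape(-1,2),z)[:,:2].astype(np.float32); print('cover',z,[np.round(v,4) for v in cv2.fitEllipse(cv2.convexHull(q))])
print('cover tri',tri(w1,b[0],d['top'],(167.7,168.4)),tri(w1,b[0],d['scene'],(344.7,189.9)))
E
```

```text
handle z 0.046 [0.4244 0.0139] [0.0181 0.1076] 81.61
handle z 0.055 [0.4264 0.0137] [0.0177 0.1051] 81.61
handle z 0.059 [0.4274 0.0137] [0.0175 0.104 ] 81.61
handle tri w3-top (array([0.42792208, 0.0128739 , 0.04540406]), np.float64(0.0009644672242611464)) w3-scene (array([0.429839  , 0.01252868, 0.05593253]), np.float64(0.0016057456230850766))
blade w1 237 [ 0.5632 -0.0064] [0.0679 0.1189] 86.59
blade w3 259 [ 0.5643 -0.0068] [0.0623 0.1183] 81.48
mat w1 [0.5066 0.0145] [0.1496 0.2192] 79.53
mat w3 [0.5067 0.0145] [0.1496 0.2196] 79.56
rack [ 0.5634 -0.2848] [0.1617 0.1668] 5.31
cover 0.056 [array([0.5905, 0.2548]), array([0.1323, 0.1358]), np.float64(26.6024)]
cover 0.062 [array([0.5919, 0.2507]), array([0.1302, 0.1337]), np.float64(26.6025)]
cover tri (array([0.59263957, 0.25140301, 0.05651408]), np.float64(0.0033646656736071733)) (array([0.59415838, 0.25226745, 0.05543926]), np.float64(0.0022192392284169265))
```

```bash
python3 -c "
from h import *
go([.461,.0086,.10],-8.4)
go([.461,.0086,.01],-8.4)"
```

```text
shift [ 19.9  -0.3 160. ] turn [ 0.03 -0.14  8.37] rows 4.0
shift [ 19.7  -0.4 250. ] turn [ 0.03 -0.14  8.37] rows 7.0
```

>>> step_arm([
  [[0.2,20,0,100,0,-0.1,8.4],[0.2,20,0,160,0,-0.1,8.4],[0.2,20,0,160,0,-0.1,8.4],[0.2,20,0,160,0,-0.1,8.4],[0.2,20,0,190,0,-0.1,8.4],[0.2,20,0,210,0,-0.1,8.4],[0.2,20,0,230,0,-0.1,8.4],[0.2,20,0,240,0,-0.1,8.4],[0.2,20,0,250,0,-0.1,8.4],[0.2,20,0,250,0,-0.1,8.4]],
])

```text
t: 11.37
eef_pos: [0.4596, 0.009, 0.0077]
tool_rot: [0.0, 0.997, -0.073, -0.002]
contact_force: [-1.1, 1.0, 0.6]
gripper_width: 0.597
grasp_force: 0.0
```

```bash
python3 - <<'E'
from h import *
c=cam('wrist'); s=cam('scene'); o=bot.get_obs(); print(o['t'],o['eef_pos'],o['contact_force'],o['gripper_width'])
im=np.vstack([cv2.resize(c['image'][120:360,90:410],(400,300)),cv2.resize(s['image'][130:265,180:360],(400,300),interpolation=cv2.INTER_CUBIC)])
cv2.imwrite('pics/g.png',im[:,:,::-1])
E
```

```text
11.4667 [0.46064701 0.00916842 0.00968403] [0.03929694 0.2533405  0.63392986] 0.5999380368026989
```

View pics/g.png

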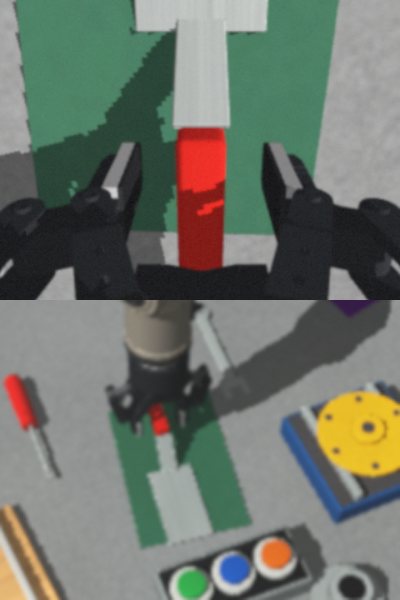

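The fingers straddle the red handle evenly, with the pads at about (125,170) and (285,170) on either side of the handle at x≈202. Closing now.

>>> step_arm([
  [[-1,0,0,0,0,0,0],[-1,0,0,0,0,0,0],[-1,0,0,0,0,0,0],[-1,0,0,0,0,0,0],[-1,0,0,0,0,0,0],[-1,0,0,0,0,0,0],[-1,0,0,0,0,0,0],[-1,0,0,0,0,0,0]],
], force=100)

```text
t: 12.13
eef_pos: [0.4608, 0.0092, 0.0106]
tool_rot: [-0.0, 0.997, -0.073, 0.0]
contact_force: [-1.7, 0.0, 6.0]
gripper_width: 0.189
grasp_force: 97.5
```

>>> step_arm([
  [[-1,0,0,-5,0,0,0],[-1,0,0,-15,0,0,0],[-1,0,0,-25,0,0,0],[-1,0,0,-25,0,0,0],[-1,0,0,-25,0,0,0]],
])

```text
t: 12.55
eef_pos: [0.4609, 0.0091, 0.0356]
tool_rot: [-0.0, 0.997, -0.073, 0.0]
contact_force: [0.6, -0.6, -2.3]
gripper_width: 0.189
grasp_force: 97.6
```

```bash
python3 - <<'E'
from h import *
import pickle
c=cam('wrist'); save(c,'pics/w4.png'); pickle.dump(c,open('w4.pkl','wb')); o=bot.get_obs(); print(o['t'],o['eef_pos'],o['tool_rot'],o['contact_force'],o['torque'],o['gripper_width'],o['grasp_force'])
b=blob(c,(100,0,400,330),(0,0,120),(179,60,255)); q=b[1].reshape(-1,2); print(len(q),q.min(0),q.max(0))
for z in(.026,.031,.036):
    p=onz(c,q,z)[:,:2].astype(np.float32); r=cv2.minAreaRect(p); print(z,np.round(r[0],4),np.round(r[1],4),round(r[2],2))
E
```

```text
12.6 [0.46038762 0.00908576 0.03506505] [-4.69135328e-05  9.97323296e-01 -7.31170399e-02 -3.72936402e-04] [-0.0485534  -0.99673801 -2.56542258] [ 0.00880343  0.17315227 -0.03219931] 0.19047410547403026 97.64482498168945
668 [195   0] [308 224]
0.026 [ 5.221e-01 -4.000e-04] [0.0623 0.131 ] 81.6
0.031 [ 5.224e-01 -5.000e-04] [0.0605 0.1273] 81.6
0.036 [ 5.227e-01 -5.000e-04] [0.0588 0.1236] 81.6
```

View pics/w4.png

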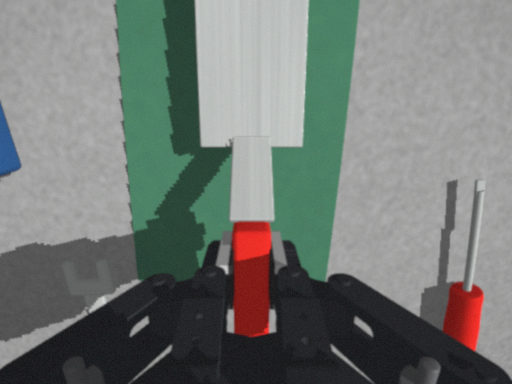

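The lifter is held straight. The blade edges run (197..303, row 146) at the near end to (196..308, row 0), and the handle at (252,280) is between the pads. Next I'll check the blade's pitch from its 60 mm width.

```bash
cat >> h.py <<'E'
def pitch(c,rows=range(4,140,4)):
    """blade pitch from its 60 mm width row by row, relative to the tool frame: returns deg (neg=nose down), tool-frame points"""
    g=cv2.cvtColor(c['image'],cv2.COLOR_RGB2HSV); Rt=rot().as_matrix(); e=np.array(bot.get_obs()['eef_pos']); P=[]
    for r in rows:
        m=(g[r,:,1]<60)&(g[r,:,2]>120); 
        if not m[252]: continue
        a=252-np.argmin(m[252::-1])+.5; b=252+np.argmin(m[252:])-.5
        u=cv2.undistortPoints(np.array([[[a,r]],[[b,r]]],float),c['camera_matrix'],c['dist']).reshape(-1,2)
        z=.060/(u[1,0]-u[0,0]); X=np.r_[u.mean(0),1]*z; W=c['R'].T@(X-c['t']); P.append((np.r_[Rt.T@(W-e),b-a,r]))
    P=np.array(P); k=np.polyfit(P[:,0],-P[:,2],1); return np.degrees(np.arctan(k[0])),k,P
E
python3 - <<'E'
from h import *
import pickle
c=pickle.load(open('w4.pkl','rb')); a,k,P=pitch(c); print(a,k); print(P[::4].round(4))
E
```

```text
-0.47758943130274967 [-0.0083357  -0.00215967]
[[1.243e-01 4.000e-04 3.600e-03 1.140e+02 4.000e+00]
 [1.164e-01 1.000e-04 3.300e-03 1.130e+02 2.000e+01]
 [1.084e-01 4.000e-04 2.900e-03 1.120e+02 3.600e+01]
 [1.005e-01 4.000e-04 4.000e-03 1.100e+02 5.200e+01]
 [9.200e-02 4.000e-04 1.900e-03 1.100e+02 6.800e+01]
 [8.380e-02 4.000e-04 2.900e-03 1.080e+02 8.400e+01]
 [7.520e-02 4.000e-04 3.800e-03 1.060e+02 1.000e+02]
 [6.640e-02 4.000e-04 1.500e-03 1.060e+02 1.160e+02]
 [5.740e-02 4.000e-04 2.300e-03 1.040e+02 1.320e+02]]
```

```bash
python3 -c "
from h import *
go([.52,.11,.25],0)"
```

```text
shift [  44.1 -108.5 -215. ] turn [-0.01  0.04 -8.39] rows 6.0
```

>>> step_arm([
  [[-1,0,0,-35,0,0,0],[-1,0,0,-70,0,0,0],[-1,10,-20,-105,0,0,-2],[-1,20,-45,-135,0,0,-5],[-1,30,-70,-165,0,0,-8.4],[-1,40,-95,-195,0,0,-8.4],[-1,44,-108.5,-215,0,0,-8.4],[-1,44,-108.5,-215,0,0,-8.4],[-1,44,-108.5,-215,0,0,-8.4]],
])

```text
t: 13.35
eef_pos: [0.5199, 0.1107, 0.2496]
tool_rot: [-0.0, 1.0, 0.001, -0.001]
contact_force: [-0.8, -0.8, -2.9]
gripper_width: 0.191
grasp_force: 98.5
```

```bash
python3 - <<'E'
from h import *
import pickle
c=cam('wrist'); save(c,'pics/w5.png'); pickle.dump(c,open('w5.pkl','wb')); o=bot.get_obs(); print(o['t'],o['eef_pos'],o['tool_rot'],o['contact_force'])
w1=pickle.load(open('w1.pkl','rb')); print(-c['R'].T@c['t'])
def parts(c,roi):
    b=blob(c,roi,(18,120,80),(32,255,255)); hull=cv2.convexHull(b[1]); return b[1].reshape(-1,2),hull.reshape(-1,2)
q5,h5=parts(c,(40,60,215,300)); q1,h1=parts(w1,(5,105,125,222)); print(cv2.boundingRect(h5),cv2.boundingRect(h1))
for z in(.050,.056,.059,.062,.065,.068):
    print(z,[[np.round(v,4) for v in cv2.fitEllipse(onz(k,h,z)[:,:2].astype(np.float32))[:2]] for k,h in((w1,h1),(c,h5))])
E
```

```text
13.4 [0.51885614 0.10918651 0.2481999 ] [ 5.24832225e-04  9.99997961e-01  1.32616213e-04 -1.94562894e-03] [-0.72334227 -0.82971054 -3.11320227]
[0.59395483 0.11072439 0.41721388]
(79, 60, 110, 99) (14, 117, 97, 97)
0.05 [[array([0.5891, 0.2589]), array([0.1346, 0.1381])], [array([0.5916, 0.2554]), array([0.1347, 0.136 ])]]
0.056 [[array([0.5905, 0.2548]), array([0.1324, 0.1359])], [array([0.5917, 0.253 ]), array([0.1325, 0.1337])]]
0.059 [[array([0.5912, 0.2528]), array([0.1314, 0.1348])], [array([0.5917, 0.2518]), array([0.1314, 0.1326])]]
0.062 [[array([0.5918, 0.2507]), array([0.1303, 0.1337])], [array([0.5917, 0.2506]), array([0.1303, 0.1315])]]
0.065 [[array([0.5925, 0.2487]), array([0.1292, 0.1326])], [array([0.5917, 0.2494]), array([0.1292, 0.1304])]]
0.068 [[array([0.5932, 0.2466]), array([0.1282, 0.1315])], [array([0.5917, 0.2483]), array([0.1281, 0.1293])]]
```

View pics/w5.png

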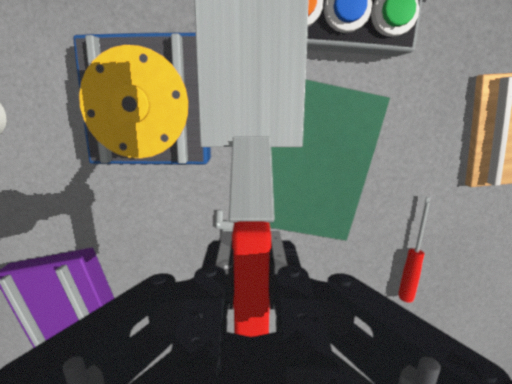

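The view shows the cover centred at (134,102) on the blue plate, with rails at columns ~94 and ~179. The two wrist views agree at z≈0.062 for the cover's top, as the text says.

```bash
cat >> h.py <<'E'
def rail(c,roi,z,axis_x=True,sat=50,val=110):
    """centre line of a bright rail in an ROI: (x,y) at mid, yaw deg, width"""
    x0,y0,x1,y1=roi; g=cv2.cvtColor(c['image'],cv2.COLOR_RGB2HSV)[y0:y1,x0:x1]
    m=((g[...,1]<sat)&(g[...,2]>val)).astype(np.uint8); cs=max(cv2.findContours(m,cv2.RETR_EXTERNAL,cv2.CHAIN_APPROX_NONE)[0],key=cv2.contourArea).reshape(-1,2)+[x0,y0]
    q=onz(c,cs,z)[:,:2].astype(np.float32); r=cv2.minAreaRect(q); a=r[2] if r[1][0]>r[1][1] else r[2]-90
    return np.round(r[0],4),np.round(r[1],4),round(a,2)
E
python3 - <<'E'
from h import *
import pickle
w1,c=[pickle.load(open(f,'rb')) for f in('w1.pkl','w5.pkl')]
b=blob(c,(60,30,196,200),(18,120,80),(32,255,255)); print(cv2.fitEllipse(onz(c,cv2.convexHull(b[1]).reshape(-1,2),.062)[:,:2].astype(np.float32)))
print('pl R near',rail(c,(168,128,192,165),.056),'far',rail(c,(168,30,192,75),.056)); print('pl L near',rail(c,(82,138,102,165),.056),'far',rail(c,(82,32,104,62),.056))
B=blob(c,(60,20,196,175),(100,120,40),(125,255,255)); 
h_=cv2.cvtColor(c['image'],cv2.COLOR_RGB2HSV);m=cv2.inRange(h_,np.array((100,120,40)),np.array((125,255,255)));m[:20]=0;m[175:]=0;m[:,:60]=0;m[:,215:]=0
p=np.argwhere(m>0)[:,::-1];q=onz(c,p,.04)[:,:2].astype(np.float32);print('plate',cv2.minAreaRect(q))
print('plate edge rows left/right near',p[p[:,1]>150][:,0].min(),p[p[:,1]>150][:,0].max())
print('rack L',rail(w1,(405,130,426,236),.030),'R',rail(w1,(465,125,492,232),.030))
w3=pickle.load(open('w3.pkl','rb'));print('w3 rack L',rail(w3,(428,5,446,130),.030))
E
```

```text
((0.5918318033218384, 0.25062793493270874), (0.1306467056274414, 0.131465345621109), 13.943666458129883)
pl R near (array([0.5407, 0.1965]), array([0.0125, 0.044 ]), -3.34) far (array([0.6483, 0.1922]), array([0.0262, 0.0473]), -0.79)
pl L near (array([0.5178, 0.3047]), array([0.004, 0.   ]), 89.8) far (array([0.6552, 0.2939]), array([0.0284, 0.017 ]), 0.21)
plate ((0.5941673517227173, 0.24574676156044006), (0.1616414189338684, 0.15731707215309143), 89.6785659790039)
plate edge rows left/right near 88 209
rack L (array([ 0.5556, -0.2357]), array([0.1567, 0.0313]), 11.07) R (array([ 0.5609, -0.3328]), array([0.1635, 0.0426]), 14.87)
w3 rack L (array([ 0.5596, -0.2308]), array([0.1529, 0.0225]), 5.0)
```

```bash
python3 -c "
from h import *
go([.3555,.249,.20],0)
print(bot.get_obs()['eef_pos'])"
```

```text
shift [-163.1 -139.9   48.7] turn [0.06 0.22 0.02] rows 6.0
[0.51885614 0.10918651 0.2481999 ]
```

>>> step_arm([
  [[-1,-27,-23,8,0,0,0],[-1,-55,-46,16,0,0,0],[-1,-82,-70,24,0,0,0],[-1,-110,-93,33,0,0,0],[-1,-140,-118,42,0,0,0],[-1,-163,-139,49,0,0,0],[-1,-163,-139,49,0,0,0],[-1,-163,-139,80,0,0,0],[-1,-163,-139,110,0,0,0],[-1,-163,-139,110,0,0,0]],
])

```text
t: 14.23
eef_pos: [0.3527, 0.2441, 0.1342]
tool_rot: [0.004, 1.0, -0.0, -0.006]
contact_force: [-1.8, -0.7, -3.7]
gripper_width: 0.186
grasp_force: 98.5
```

>>> step_arm([
  [[-1,0,0,0,0,0,0],[-1,0,0,0,0,0,0],[-1,0,0,0,0,0,0],[-1,0,0,0,0,0,0]],
])

```text
t: 14.57
eef_pos: [0.3575, 0.2494, 0.1411]
tool_rot: [-0.001, 1.0, -0.0, 0.0]
contact_force: [0.2, -0.1, -2.9]
gripper_width: 0.192
grasp_force: 98.5
```

```bash
python3 -c "
from h import *
o=bot.get_obs();print(o['q'].round(3),o['eef_pos'],o['tool_rot'])
go([.3555,.249,.0535],0)"
```

```text
[-0.304  0.208 -0.496  2.143  0.134  0.818 -2.453] [0.35754601 0.24937394 0.1410924 ] [-6.83007689e-04  9.99999744e-01 -1.18042779e-04  1.79950501e-04]
shift [-2.1  0.5 87.6] turn [-0.08 -0.02 -0.01] rows 3.0
```

>>> step_arm([
  [[-1,-2,0,25,0,0,0],[-1,-2,0,50,0,0,0],[-1,-2,0,70,0,0,0],[-1,-2,0,82,0,0,0],[-1,-2,0,87.5,0,0,0],[-1,-2,0,87.5,0,0,0],[-1,-2,0,87.5,0,0,0],[-1,-2,0,87.5,0,0,0]],
])

```text
t: 15.23
eef_pos: [0.3553, 0.2497, 0.0534]
tool_rot: [-0.001, 1.0, 0.0, 0.0]
contact_force: [0.6, -0.5, -2.4]
gripper_width: 0.19
grasp_force: 98.5
```

```bash
python3 - <<'E'
from h import *
c=cam('wrist'); o=bot.get_obs();print(o['eef_pos'],o['tool_rot'],o['contact_force']); a,k,P=pitch(c); print(a,k)
s=cam('scene'); t=cam('top')
im=np.hstack([cv2.resize(s['image'][120:250,240:400],(400,325),interpolation=cv2.INTER_CUBIC),cv2.resize(t['image'][130:227,130:250],(400,325),interpolation=cv2.INTER_CUBIC)])
cv2.imwrite('pics/i.png',im[:,:,::-1])
e=o['eef_pos']; go([.4735,.249,.0535],0)
E
```

```text
[0.35530848 0.24963513 0.05341416] [-6.92951106e-04  9.99999749e-01  1.07113977e-04  1.01488806e-04] [-0.16799777  0.38439051 -1.31016863]
61.081199295454056 [ 1.8100928  -0.06146455]
shift [118.4   0.4  -0.3] turn [-0.06  0.01  0.01] rows 3.0
```

View pics/i.png

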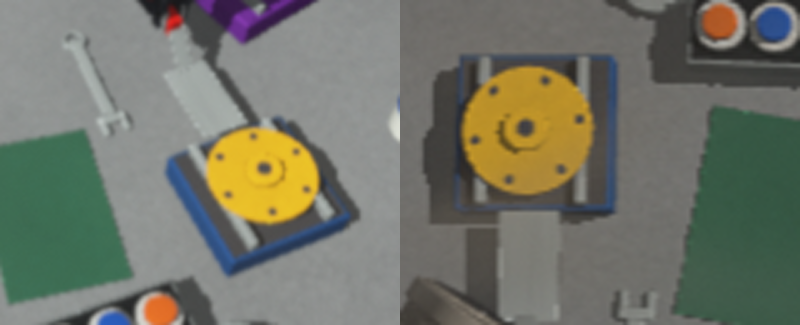

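The scene and top crops show the blade lined up with the channel in the top view: blade centre x≈529 between rails at 483 and 582, with the tip just short of the plate. That was my 11th picture, one over the limit of 10, so from here I work from numbers only.

>>> step_arm([
  [[-1,8,0,0,0,0,0],[-1,18,0,0,0,0,0],[-1,28,0,0,0,0,0],[-1,38,0,0,0,0,0],[-1,48,0,0,0,0,0],[-1,58,0,0,0,0,0],[-1,58,0,0,0,0,0]],
])

```text
t: 15.97
eef_pos: [0.4153, 0.249, 0.0523]
tool_rot: [-0.001, 1.0, -0.001, -0.0]
contact_force: [-0.2, -0.2, -2.5]
gripper_width: 0.188
grasp_force: 98.5
```

```bash
python3 - <<'E'
from h import *
t=cam('top'); b=blob(t,(130,130,200,205),(18,120,80),(32,255,255)); print(b[0],bot.get_obs()['contact_force'],bot.get_obs()['eef_pos'])
E
```

```text
[167.66695804 168.45541958] [-0.94798737 -0.25005083 -2.8406452 ] [0.41371496 0.24898034 0.05210789]
```

>>> step_arm([
  [[-1,10,0,0,0,0,0],[-1,20,0,0,0,0,0],[-1,30,0,0,0,0,0],[-1,40,0,0,0,0,0],[-1,50,0,0,0,0,0],[-1,57,0,0,0,0,0],[-1,60,0,0,0,0,0],[-1,60,0,0,0,0,0],[-1,60,0,0,0,0,0]],
])

```text
t: 16.77
eef_pos: [0.4721, 0.249, 0.0519]
tool_rot: [0.0, 1.0, 0.0, -0.001]
contact_force: [0.3, -0.1, -2.8]
gripper_width: 0.19
grasp_force: 98.5
```

```bash
python3 - <<'E'
from h import *
t=cam('top'); b=blob(t,(130,130,200,205),(18,120,80),(32,255,255)); print(b[0],cv2.contourArea(b[1]))
f=[]
for i in range(4): cam('wrist'); f.append(np.r_[bot.get_obs()['contact_force'],bot.get_obs()['torque']])
print(np.mean(f,0).round(2),bot.get_obs()['eef_pos'],bot.get_obs()['tool_rot'])
E
```

```text
[169.13181743 167.11006756] 1011.5
[ 0.05  0.12 -2.42 -0.01  0.18  0.01] [0.47198773 0.24911102 0.05212924] [ 6.46499262e-06  9.99999420e-01  4.91855622e-04 -9.58481954e-04]
```

>>> step_arm([
  [[-1,0,0,-3,0,0,0],[-1,0,0,-6,0,0,0],[-1,0,0,-8,0,0,0],[-1,0,0,-10,0,0,0],[-1,0,0,-12,0,0,0],[-1,0,0,-14,0,0,0],[-1,0,0,-14,0,0,0]],
], force=120)

```text
t: 17.6
eef_pos: [0.4725, 0.249, 0.0664]
tool_rot: [-0.0, 1.0, 0.0, -0.001]
contact_force: [0.2, -0.2, -3.7]
gripper_width: 0.186
grasp_force: 120.4
```

```bash
cat > chk.py <<'E'
from h import *
def chk(roi_s=(310,150,385,225)):
    s=cam('scene'); b=blob(s,roi_s,(18,120,80),(32,255,255)); print('scene cover',b[0].round(2),cv2.boundingRect(b[1]),cv2.contourArea(b[1]))
    f=[]
    for i in range(3): cam('wrist'); o=bot.get_obs(); f.append(np.r_[o['contact_force'],o['torque']])
    print(np.mean(f,0).round(2),'t',o['t'],o['eef_pos'].round(4),'q7',o['q'].round(2)[-1])
    return s,b
if __name__=='__main__': chk()
E
python3 chk.py; python3 -c "
from h import *
import pickle
d=pickle.load(open('c0.pkl','rb'))['scene'];b=blob(d,(310,150,385,225),(18,120,80),(32,255,255));print(b[0],cv2.boundingRect(b[1]),cv2.contourArea(b[1]))"
```

```text
scene cover [345.04 189.04] (323, 170, 46, 39) 1333.0
[-0.3   0.48 -4.21  0.01  0.41 -0.01] t 17.8 [0.4723 0.2489 0.0659] q7 -2.41
[344.80088552 189.90714738] (323, 171, 45, 39) 1317.5
```

>>> step_arm([
  [[-1,0,0,-4,0,0,0],[-1,0,0,-10,0,0,0],[-1,0,0,-18,0,0,0],[-1,0,0,-25,0,0,0],[-1,0,0,-31,0,0,0],[-1,0,0,-34,0,0,0],[-1,0,0,-34,0,0,0],[-1,0,0,-34,0,0,0]],
])

```text
t: 18.47
eef_pos: [0.4726, 0.249, 0.1003]
tool_rot: [-0.0, 1.0, 0.0, -0.001]
contact_force: [-0.4, 0.1, -4.2]
gripper_width: 0.184
grasp_force: 120.4
```

```bash
cat >> chk.py <<'E'
def held():
    """blade's near edge row (col 215, 290) and cover's outline in the wrist view"""
    c=cam('wrist'); g=cv2.cvtColor(c['image'],cv2.COLOR_RGB2HSV); b=blob(c,(60,0,440,230),(15,100,60),(34,255,255)); r=cv2.boundingRect(b[1])
    e=[]
    for col in(215,222,283,290):
        s=np.abs(np.diff(cv2.GaussianBlur(c['image'].astype(np.float32),(1,5),0)[110:175,col].sum(1))); e.append(110+int(s.argmax()))
    print('cover box',r,'strong edge rows',e); return c
E
python3 - <<'E'
from chk import *
import pickle
chk(); c=held(); print(c['image'][125:175:3,218].tolist())
w=pickle.load(open('w5.pkl','rb')); print(w['image'][125:175:3,218].tolist())
E
```

```text
scene cover [347.45 182.81] (324, 163, 48, 40) 1395.0
[-0.32 -0.22 -3.83  0.02  0.38 -0.04] t 18.6667 [0.4722 0.2489 0.0997] q7 -2.39
cover box (123, 0, 252, 137) strong edge rows [118, 135, 146, 145]
[[240, 199, 52], [239, 197, 52], [221, 174, 50], [99, 100, 98], [165, 170, 167], [175, 179, 177], [177, 181, 178], [159, 163, 161], [153, 154, 152], [151, 151, 148], [152, 151, 151], [149, 148, 147], [158, 158, 157], [157, 157, 156], [149, 148, 148], [150, 150, 148], [152, 154, 154]]
[[173, 178, 176], [173, 177, 175], [175, 177, 177], [176, 180, 176], [174, 179, 176], [173, 176, 175], [174, 177, 175], [156, 158, 156], [153, 153, 152], [156, 157, 156], [156, 157, 156], [156, 155, 154], [154, 153, 152], [150, 150, 151], [152, 153, 153], [150, 151, 150], [150, 150, 150]]
```

>>> step_arm([
  [[-1,1,4,-4,0,0,0],[-1,3,12,-12,0,0,0],[-1,6,23,-22,0,0,0],[-1,10,38,-33,0,0,0],[-1,14,55,-44,0,0,0],[-1,18,73,-55,0,0,0],[-1,23,91,-66,0,0,0],[-1,28,109,-77,0,0,0],[-1,32,127,-88,0,0,0],[-1,36,145,-98,0,0,0]],
])

```text
t: 19.55
eef_pos: [0.509, 0.1022, 0.1995]
tool_rot: [0.0, 1.0, -0.0, -0.0]
contact_force: [0.6, -0.4, -3.9]
gripper_width: 0.184
grasp_force: 120.4
```

>>> step_arm([
  [[-1,4,18,-9,0,0,0],[-1,9,36,-18,0,0,0],[-1,14,54,-26,0,0,0],[-1,18,72,-33,0,0,0],[-1,23,90,-39,0,0,0],[-1,27,108,-44,0,0,0],[-1,32,126,-48,0,0,0],[-1,36,142,-50,0,0,0],[-1,39,154,-51,0,0,0],[-1,41,161,-52,0,0,0]],
])

```text
t: 20.38
eef_pos: [0.5497, -0.0596, 0.2503]
tool_rot: [0.0, 1.0, -0.001, -0.001]
contact_force: [0.3, -0.4, -4.7]
gripper_width: 0.185
grasp_force: 120.3
```

>>> step_arm([
  [[-1,1,3,0,0,0,0],[-1,1,3,0,0,0,0],[-1,1,3,0,0,0,0],[-1,1,3,0,0,0,0]],
])

```text
t: 20.72
eef_pos: [0.5506, -0.0586, 0.2498]
tool_rot: [-0.0, 1.0, 0.001, -0.001]
contact_force: [1.0, -0.5, -4.0]
gripper_width: 0.187
grasp_force: 120.4
```

```bash
python3 - <<'E'
from chk import *
import pickle
c=held(); pickle.dump(c,open('w6.pkl','wb')); save(c,'pics/w6.png'); o=bot.get_obs(); print(o['t'],o['eef_pos'],o['tool_rot'],o['contact_force'],o['torque'],o['q'].round(2))
w1=pickle.load(open('w1.pkl','rb'))
for n,k,roi in(('w6',c,(345,80,512,300)),('w1',w1,(375,110,512,245))):
    x0,y0,x1,y1=roi; g=cv2.cvtColor(k['image'],cv2.COLOR_RGB2HSV); m=cv2.inRange(g,np.array((6,70,60)),np.array((22,230,255))); z=np.zeros_like(m); z[y0:y1,x0:x1]=m[y0:y1,x0:x1]
    z=cv2.morphologyEx(z,cv2.MORPH_OPEN,np.ones((3,3),np.uint8)); p=np.argwhere(z>0)[:,::-1]; hull=cv2.convexHull(p.astype(np.int32)).reshape(-1,2)
    print(n,'wood bbox',p.min(0),p.max(0))
    for h in(.010,.014,.018): r=cv2.minAreaRect(onz(k,hull,h)[:,:2].astype(np.float32)); print(h,np.round(r[0],4),np.round(r[1],4),round(r[2],2))
    print('rows', {r:np.flatnonzero(z[r])[[0,-1]].tolist() for r in range(p.min(0)[1]+5,p.max(0)[1],12)})
    # rail pixels: low saturation inside the board
    for r in np.linspace(p.min(0)[1]+12,p.max(0)[1]-12,6).astype(int):
        a,b=np.flatnonzero(z[r])[[0,-1]]; s=g[r,a+2:b-1]; f=np.flatnonzero((s[:,1]<60))+a+2; gaps=np.split(f,np.flatnonzero(np.diff(f)>2)+1)
        print(r,[(q[0],q[-1],np.round(onz(k,[[(q[0]+q[-1])/2,r]],.030)[0,:2],4).tolist()) for q in gaps if len(q)>1])
E
```

```text
cover box (123, 0, 252, 137) strong edge rows [146, 146, 145, 146]
20.7667 [ 0.55065562 -0.05867278  0.2498105 ] [-2.78706897e-04  9.99998698e-01  1.16046068e-03 -1.08585617e-03] [ 0.21458776  0.17385855 -4.06335487] [ 0.03713717  0.35736158 -0.0040151 ] [ 0.25  0.26 -0.31  1.78  0.09  1.12 -1.66]
w6 wood bbox [355  86] [472 205]
0.01 [ 0.5625 -0.2876] [0.1614 0.1659] 5.35
0.014 [ 0.5631 -0.2853] [0.1598 0.1643] 5.35
0.018 [ 0.5638 -0.2831] [0.1582 0.1627] 5.35
rows {91: [392, 472], 103: [355, 471], 115: [355, 469], 127: [355, 469], 139: [356, 467], 151: [355, 465], 163: [355, 464], 175: [355, 463], 187: [355, 462], 199: [355, 437]}
98 [(np.int64(378), np.int64(388), [0.6302, -0.2277]), (np.int64(450), np.int64(462), [0.6328, -0.3262])]
117 [(np.int64(377), np.int64(387), [0.6063, -0.2292]), (np.int64(448), np.int64(460), [0.6084, -0.328])]
136 [(np.int64(377), np.int64(387), [0.5816, -0.2323]), (np.int64(447), np.int64(458), [0.5833, -0.3307])]
155 [(np.int64(376), np.int64(386), [0.5561, -0.2342]), (np.int64(445), np.int64(457), [0.5574, -0.3337])]
174 [(np.int64(376), np.int64(385
[... 443 characters left out ...]
8, 489], 201: [387, 487], 213: [386, 486], 225: [386, 466]}
136 [(np.int64(412), np.int64(422), [0.6313, -0.2271]), (np.int64(478), np.int64(490), [0.6334, -0.3261])]
153 [(np.int64(410), np.int64(421), [0.6077, -0.2288]), (np.int64(475), np.int64(488), [0.6093, -0.3278])]
170 [(np.int64(409), np.int64(420), [0.5834, -0.2313]), (np.int64(473), np.int64(485), [0.5845, -0.3297])]
187 [(np.int64(408), np.int64(418), [0.5582, -0.2334]), (np.int64(471), np.int64(483), [0.5588, -0.3326])]
204 [(np.int64(407), np.int64(417), [0.5321, -0.2363]), (np.int64(469), np.int64(480), [0.5322, -0.3351])]
221 [(np.int64(406), np.int64(415), [0.505, -0.2388]), (np.int64(466), np.int64(477), [0.5045, -0.3369])]
```

>>> step_arm([
  [[-1,-2,4,0,0,0,0],[-1,-5,11,1,0,0,0],[-1,-9,21,2,0,0,0],[-1,-15,34,4,0,0,0],[-1,-22,50,7,0,0,0],[-1,-30,67,11,0,0,0],[-1,-38,84,16,0,0,0],[-1,-45,101,22,0,0,0],[-1,-53,118,29,0,0,0],[-1,-60,135,37,0,0,0]],
])

```text
t: 21.6
eef_pos: [0.4897, -0.1971, 0.2129]
tool_rot: [0.0, 1.0, -0.0, -0.001]
contact_force: [0.0, -0.0, -4.4]
gripper_width: 0.187
grasp_force: 120.4
```

>>> step_arm([
  [[-1,-7,16,8,0,0,-0.5],[-1,-14,32,17,0,0,-1],[-1,-21,48,27,0,0,-1.6],[-1,-28,63,38,0,0,-2.2],[-1,-34,77,49,0,0,-3],[-1,-39,88,60,0,0,-3.8],[-1,-43,97,71,0,0,-4.5],[-1,-45,102,81,0,0,-5],[-1,-46,105,88,0,0,-5.3],[-1,-46.5,105.5,92,0,0,-5.3]],
])

```text
t: 22.43
eef_pos: [0.4434, -0.3011, 0.1201]
tool_rot: [-0.0, 0.999, 0.046, -0.001]
contact_force: [-0.2, 0.2, -4.8]
gripper_width: 0.185
grasp_force: 120.3
```

>>> step_arm([
  [[-1,0,0,0,0,0,0],[-1,0,0,0,0,0,0],[-1,0,0,0,0,0,0],[-1,0,0,0,0,0,0]],
])

```text
t: 22.77
eef_pos: [0.4451, -0.3001, 0.1217]
tool_rot: [0.0, 0.999, 0.047, -0.0]
contact_force: [-0.0, 0.7, -4.7]
gripper_width: 0.184
grasp_force: 120.3
```

```bash
python3 - <<'E'
from chk import *
import pickle
c=held(); o=bot.get_obs(); print(o['t'],o['eef_pos'],o['contact_force'],o['torque'],o['q'].round(2))
go([.4441,-.2991,.0455],5.3)
c=pickle.load(open('w6.pkl','rb'))  # cover geometry in the hand, from the level view
b=blob(c,(60,0,440,230),(15,100,60),(34,255,255)); p=b[1].reshape(-1,2); p=p[p[:,1]>3]
for z in(.246,.252): 
    q=onz(c,cv2.convexHull(p.reshape(-1,1,2)).reshape(-1,2),z)[:,:2]
    q=q[q[:,0]<q[:,0].max()-.004]; A=np.c_[2*q,np.ones(len(q))]; s=np.linalg.lstsq(A,(q**2).sum(1),rcond=None)[0]; print(z,'circle rel TCP',s[:2]-[.5507,-.0587],'r',np.sqrt(s[2]+s[0]**2+s[1]**2))
t=cam('top'); 
for r in((290,140,350,215),):
  b=blob(t,r,(18,120,80),(32,255,255)); print('top cover',b[0],cv2.contourArea(b[1]),onz(t,b[0],.13))
E
```

```text
cover box (123, 0, 252, 140) strong edge rows [118, 136, 146, 146]
22.8167 [ 0.44493638 -0.30024715  0.12169087] [-0.22290199 -0.86633466 -4.05112711] [-0.04423182  0.42042999  0.00191604] [ 0.63  0.36 -0.18  1.96  0.09  0.83 -1.08]
shift [-0.7 -1.2 76.2] turn [0.02 0.04 0.07] rows 2.0
0.246 circle rel TCP [0.12105287 0.00193826] r 0.06700710442435222
0.252 circle rel TCP [0.11940928 0.00187267] r 0.06466016339073363
top cover [331.83978449 172.46944563] 1175.5 [[ 0.56057783 -0.28319507  0.13      ]]
```

>>> step_arm([
  [[-1,-0.7,-1,5,0,0,0],[-1,-0.7,-1,14,0,0,0],[-1,-0.7,-1,25,0,0,0],[-1,-0.7,-1,37,0,0,0],[-1,-0.7,-1,49,0,0,0],[-1,-0.7,-1,60,0,0,0],[-1,-0.7,-1,68,0,0,0],[-1,-0.7,-1,73,0,0,0],[-1,-0.7,-1,76,0,0,0],[-1,-0.7,-1,76,0,0,0]],
])

```text
t: 23.7
eef_pos: [0.4431, -0.2994, 0.0445]
tool_rot: [-0.0, 0.999, 0.046, -0.001]
contact_force: [-0.1, -0.0, -3.2]
gripper_width: 0.183
grasp_force: 120.4
```

>>> step_arm([
  [[-1,0,0,0,0,0,0],[-1,0,0,0,0,0,0],[-1,0,0,1,0,0,0],[-1,0,0,2,0,0,0],[-1,0,0,3,0,0,0],[-1,0,0,4,0,0,0],[-1,0,0,5,0,0,0],[-1,0,0,6,0,0,0],[-1,0,0,7,0,0,0],[-1,0,0,8,0,0,0]],
])

```text
t: 24.53
eef_pos: [0.4433, -0.2995, 0.037]
tool_rot: [-0.0, 0.999, 0.046, -0.001]
contact_force: [-0.2, -0.5, -4.1]
gripper_width: 0.187
grasp_force: 120.4
```

```bash
python3 - <<'E'
from chk import *
c=held(); f=[]
for i in range(4): cam('wrist'); o=bot.get_obs(); f.append(np.r_[o['contact_force'],o['torque']])
print(o['t'],o['eef_pos'],np.mean(f,0).round(2))
t=cam('top'); b=blob(t,(290,140,350,215),(18,120,80),(32,255,255)); print('top cover',b[0],cv2.contourArea(b[1]))
E
```

```text
cover box (114, 0, 270, 154) strong edge rows [146, 153, 151, 151]
24.7833 [ 0.44340971 -0.29954854  0.03711888] [ 0.24  0.01 -3.77 -0.05  0.38 -0.01]
top cover [327.36398119 177.29024427] 1098.5
```

>>> step_arm([
  [[-1,0.7,-0.4,1,0,0,0],[-1,0.7,-0.4,1.7,0,0,0],[-1,0.7,-0.4,2.4,0,0,0],[-1,0.7,-0.4,3.1,0,0,0],[-1,0.7,-0.4,3.8,0,0,0],[-1,0.7,-0.4,4.5,0,0,0],[-1,0.7,-0.4,5.2,0,0,0],[-1,0.7,-0.4,5.2,0,0,0]],
])

```text
t: 25.5
eef_pos: [0.444, -0.299, 0.0318]
tool_rot: [-0.0, 0.999, 0.046, -0.001]
contact_force: [0.9, -0.0, -3.1]
gripper_width: 0.187
grasp_force: 120.5
```

>>> step_arm([
  [[-1,0,0,1,0,0,0],[-1,0,0,2,0,0,0],[-1,0,0,3,0,0,0],[-1,0,0,3,0,0,0],[-1,0,0,3,0,0,0]],
])

```text
t: 25.92
eef_pos: [0.444, -0.2991, 0.0288]
tool_rot: [-0.0, 0.999, 0.046, -0.001]
contact_force: [-0.9, 0.7, -2.9]
gripper_width: 0.185
grasp_force: 120.5
```

```bash
python3 - <<'E'
from chk import *
c=held(); f=[]
for i in range(4): cam('wrist'); o=bot.get_obs(); f.append(np.r_[o['contact_force'],o['torque']])
print(o['t'],o['eef_pos'],np.mean(f,0).round(2))
t=cam('top'); b=blob(t,(290,140,350,215),(18,120,80),(32,255,255)); print('top cover',b[0],cv2.contourArea(b[1]))
E
```

```text
cover box (109, 0, 282, 157) strong edge rows [136, 146, 155, 154]
26.1667 [ 0.44404046 -0.29907416  0.02894297] [-0.29 -0.48 -2.61 -0.01  0.21 -0.01]
top cover [327.04045012 177.07983577] 1096.0
```

>>> step_arm([
  [[-1,0,0,1,0,0,0],[-1,0,0,1,0,0,0],[-1,-3,0,1,0,0,0],[-1,-7,0,1,0,0,0],[-1,-12,0,1,0,0,0],[-1,-18,0,1,0,0,0],[-1,-25,0,1,0,0,0],[-1,-32,0,1,0,0,0],[-1,-40,0,1,0,0,0],[-1,-40,0,1,0,0,0]],
])

```text
t: 27.05
eef_pos: [0.4014, -0.3031, 0.0277]
tool_rot: [-0.0, 0.999, 0.046, -0.002]
contact_force: [0.4, -0.2, -1.7]
gripper_width: 0.188
grasp_force: 120.5
```

```bash
python3 - <<'E'
from chk import *
o=bot.get_obs(); print(o['t'],o['eef_pos'],o['contact_force'])
t=cam('top'); b=blob(t,(290,140,350,215),(18,120,80),(32,255,255)); print('top cover',b[0],cv2.contourArea(b[1]),onz(t,b[0],.036))
E
```

```text
27.05 [ 0.40142308 -0.30309217  0.02773797] [ 0.44329595 -0.22140604 -1.69233092]
top cover [327.42825312 177.29545455] 1122.0 [[ 0.56146707 -0.28680214  0.036     ]]
```

>>> step_arm([
  [[-1,-5,0,0,0,0,0],[-1,-13,0,0,0,0,0],[-1,-23,0,0,0,0,0],[-1,-34,0,0,0,0,0],[-1,-46,0,0,0,0,0],[-1,-58,0,0,0,0,0],[-1,-70,0,0,0,0,0],[-1,-80,0,0,0,0,0],[-1,-86,0,0,0,0,0],[-1,-86,0,0,0,0,0]],
])

```text
t: 27.93
eef_pos: [0.3165, -0.3109, 0.028]
tool_rot: [-0.0, 0.999, 0.046, -0.001]
contact_force: [0.1, -1.5, -3.1]
gripper_width: 0.183
grasp_force: 120.5
```

```bash
python3 - <<'E'
from chk import *
o=bot.get_obs(); print(o['t'],o['eef_pos'],o['contact_force'],o['tool_rot'],o['q'].round(2))
t=cam('top'); b=blob(t,(290,140,350,215),(18,120,80),(32,255,255)); print('top cover',b[0],cv2.contourArea(b[1]),onz(t,b[0],.036))
s=cam('scene'); b2=blob(s,(130,215,215,300),(18,150,100),(32,255,255)); print('scene',b2[0],cv2.contourArea(b2[1]),tri(s,b2[0],t,b[0]),[onz(k,cv2.fitEllipse(cv2.convexHull(v[1]))[0],.036) for k,v in((t,b),(s,b2))])
print(cv2.fitEllipse(onz(t,cv2.convexHull(b[1]).reshape(-1,2),.036)[:,:2].astype(np.float32)))
E
```

```text
27.9333 [ 0.31652057 -0.31092405  0.02803884] [ 0.10191713 -1.47250759 -3.14132336] [-2.76097233e-04  9.98962517e-01  4.55157289e-02 -1.45973886e-03] [ 0.78  0.39 -0.17  2.22  0.13  0.54 -0.97]
top cover [327.40263587 177.36265364] 1125.5 [[ 0.56123665 -0.28670731  0.036     ]]
scene [167.58129959 253.37913026] 1659.5 (array([ 0.5632605 , -0.28859862,  0.0246371 ]), np.float64(0.0006093838632451844)) [array([[ 0.56151607, -0.28674147,  0.036     ]]), array([[ 0.56858728, -0.2879287 ,  0.036     ]])]
((0.561947226524353, -0.2868433892726898), (0.13160142302513123, 0.13242243230342865), 22.235124588012695)
```

>>> step_arm([
  [[-1,0,0,-10,0,0,0],[-1,0,0,-30,0,0,0],[-1,0,0,-60,0,0,0],[-1,0,0,-90,0,0,0],[-1,0,0,-115,0,0,0],[-1,0,0,-122,0,0,0],[-1,0,0,-122,0,0,0],[-1,0,0,-122,0,0,0]],
])

```text
t: 28.7
eef_pos: [0.3188, -0.3105, 0.1498]
tool_rot: [-0.0, 0.999, 0.047, -0.001]
contact_force: [0.1, -0.6, -3.6]
gripper_width: 0.182
grasp_force: 120.7
```

```bash
python3 -c "
from h import *
go([.4608,.0091,.15],-8.4)"
```

```text
shift [ 171.2 -304.9   -0.4] turn [ 0.    0.09 13.76] rows 9.0
```

>>> step_arm([
  [[-1,4,-8,0,0,0,0],[-1,12,-22,0,0,0,0],[-1,23,-41,0,0,0,0],[-1,35,-62,0,0,0,0],[-1,47,-84,0,0,0,0],[-1,60,-106,0,0,0,0],[-1,73,-130,0,0,0,0],[-1,86,-152,0,0,0,0]],
])

```text
t: 29.37
eef_pos: [0.3893, -0.1489, 0.1483]
tool_rot: [-0.001, 0.999, 0.047, -0.002]
contact_force: [-0.6, 0.5, -2.6]
gripper_width: 0.183
grasp_force: 120.6
```

>>> step_arm([
  [[-1,12,-22,0,0,0,2],[-1,24,-44,0,0,0,4],[-1,36,-66,0,0,0,6],[-1,48,-88,0,0,0,8],[-1,60,-108,0,0,0,10],[-1,70,-126,0,0,0,12],[-1,78,-140,0,0,0,13],[-1,84,-150,0,0,0,13.7],[-1,85,-153,0,0,0,13.7],[-1,85,-153,0,0,0,13.7]],
])

```text
t: 30.2
eef_pos: [0.4597, 0.0102, 0.1486]
tool_rot: [-0.0, 0.997, -0.072, -0.002]
contact_force: [-1.3, 0.4, -2.7]
gripper_width: 0.188
grasp_force: 120.6
```

>>> step_arm([
  [[-1,0,0,0,0,0,0],[-1,0,0,0,0,0,0],[-1,0,0,0,0,0,0],[-1,0,0,0,0,0,0]],
])

```text
t: 30.53
eef_pos: [0.4604, 0.008, 0.1498]
tool_rot: [0.0, 0.997, -0.074, -0.001]
contact_force: [-0.0, 0.0, -2.4]
gripper_width: 0.184
grasp_force: 120.6
```

```bash
python3 -c "
from chk import *
print(bot.get_obs()['eef_pos'],bot.get_obs()['contact_force'],bot.get_obs()['t']); go([.4608,.0091,.0125],-8.4)
c=cam('wrist'); a,k,P=pitch(c); print(a,k,len(P)); print(c['image'][125:175:3,218,0])"
```

```text
[0.46038744 0.00797906 0.14981248] [-0.02099519  0.00598427 -2.44133725] 30.5333
shift [  0.5  -1.2 137.3] turn [ 0.03  0.11 -0.05] rows 4.0
8.972308691667953 [ 0.15788905 -0.00351698] 34
[178 177 176 180 178 176 179 144  71  71  72  71  73  72  73  71  69]
```

>>> step_arm([
  [[-1,0.5,-1.2,15,0,0,0],[-1,0.5,-1.2,40,0,0,0],[-1,0.5,-1.2,70,0,0,0],[-1,0.5,-1.2,98,0,0,0],[-1,0.5,-1.2,118,0,0,0],[-1,0.5,-1.2,128,0,0,0],[-1,0.5,-1.2,133,0,0,0],[-1,0.5,-1.2,136,0,0,0],[-1,0.5,-1.2,136,0,0,0],[-1,0.5,-1.2,136,0,0,0]],
])

```text
t: 31.42
eef_pos: [0.4621, 0.0099, 0.0148]
tool_rot: [-0.0, 0.997, -0.073, 0.0]
contact_force: [0.1, 0.4, -2.8]
gripper_width: 0.184
grasp_force: 120.7
```

>>> step_arm([
  [[-1,0,0,1,0,0,0],[-1,0,0,1.5,0,0,0],[-1,0,0,1.5,0,0,0],[-1,0,0,1.5,0,0,0]],
])

```text
t: 31.75
eef_pos: [0.4614, 0.0099, 0.0128]
tool_rot: [0.0, 0.997, -0.073, -0.001]
contact_force: [-0.2, 0.3, -3.8]
gripper_width: 0.182
grasp_force: 120.7
```

>>> step_arm([
  [[-1,0,0,1,0,0,0],[-1,0,0,1,0,0,0],[-1,0,0,1,0,0,0],[-1,0,0,1,0,0,0]],
])

```text
t: 32.08
eef_pos: [0.4613, 0.0099, 0.0114]
tool_rot: [-0.0, 0.997, -0.073, -0.001]
contact_force: [0.4, -0.7, -2.1]
gripper_width: 0.187
grasp_force: 120.7
```

```bash
python3 -c "
from chk import *
f=[]
for i in range(4): c=cam('wrist'); o=bot.get_obs(); f.append(np.r_[o['contact_force'],o['torque']])
print(np.mean(f,0).round(2),o['eef_pos'],o['t']); a,k,P=pitch(c); print(a,k,P[::5].round(4))"
```

```text
[ 0.28  0.09 -1.96 -0.01  0.06 -0.02] [0.46122313 0.00991416 0.01141442] 32.2833
-0.46551926357283546 [-0.00812502 -0.00266588] [[1.239e-01 5.000e-04 4.200e-03 1.140e+02 4.000e+00]
 [1.143e-01 5.000e-04 4.900e-03 1.120e+02 2.400e+01]
 [1.038e-01 5.000e-04 2.500e-03 1.120e+02 4.400e+01]
 [9.370e-02 5.000e-04 3.000e-03 1.100e+02 6.400e+01]
 [8.330e-02 5.000e-04 3.400e-03 1.080e+02 8.400e+01]
 [7.250e-02 5.000e-04 3.800e-03 1.060e+02 1.040e+02]
 [6.140e-02 5.000e-04 4.100e-03 1.040e+02 1.240e+02]]
```

>>> step_arm([
  [[-1,0,0,0.8,0,0,0],[-1,0,0,0.8,0,0,0],[-1,0,0,0.8,0,0,0]],
], force=40)

```text
t: 32.53
eef_pos: [0.4612, 0.0099, 0.0109]
tool_rot: [0.0, 0.997, -0.073, -0.001]
contact_force: [-1.5, -0.0, 3.8]
gripper_width: 0.183
grasp_force: 121.8
```

>>> step_arm([
  [[-0.5,0,0,0,0,0,0],[-0.4,0,0,0,0,0,0],[-0.2,0,0,0,0,0,0],[0,0,0,0,0,0,0],[0.2,0,0,0,0,0,0],[0.2,0,0,0,0,0,0],[0.2,0,0,0,0,0,0],[0.2,0,0,0,0,0,0]],
])

```text
t: 33.2
eef_pos: [0.4611, 0.0099, 0.0106]
tool_rot: [-0.0, 0.997, -0.073, -0.001]
contact_force: [-0.5, 0.7, -0.4]
gripper_width: 0.598
grasp_force: 0.0
```

```bash
python3 -c "
from chk import *
f=[]
for i in range(3): c=cam('wrist'); o=bot.get_obs(); f.append(np.r_[o['contact_force'],o['torque']])
print(np.mean(f,0).round(2),o['eef_pos'],o['t'],o['gripper_width']); a,k,P=pitch(c); print(a,k,P[:,1].mean())"
```

```text
[ 0.1   0.23  0.03 -0.01 -0.02  0.03] [0.46114415 0.00994623 0.01060005] 33.35 0.5970598162748199
-0.025531228283361955 [-0.0004456  -0.00260653] 0.0005152473612094568
```

Released, and the blade lies flat. I'll rise straight up to the earlier look pose and check the whole scene.

>>> step_arm([
  [[0.2,0,0,-15,0,0,0],[0.2,0,0,-40,0,0,0],[0.2,0,0,-75,0,0,0],[0.2,0,0,-115,0,0,0],[0.2,0,0,-155,0,0,0],[0.2,0,0,-195,0,0,0],[0.2,-20,0,-235,0,0,-4],[0.2,-20,0,-250,0,0,-8.4],[0.2,-20,0,-250,0,0,-8.4],[0.2,-20,0,-250,0,0,-8.4]],
])

```text
t: 34.18
eef_pos: [0.4422, 0.0127, 0.2615]
tool_rot: [0.0, 1.0, -0.0, 0.0]
contact_force: [0.7, 0.3, -0.8]
gripper_width: 0.599
grasp_force: 0.0
```

```bash
python3 - <<'E'
from chk import *
import pickle
o=bot.get_obs(); print(o['t'],o['eef_pos'],o['tool_rot'])
d=pickle.load(open('c0.pkl','rb')); c=cam('wrist'); t=cam('top'); s=cam('scene')
h=blob(c,(215,90,290,240),(0,150,80),(6,255,255)); r=cv2.minAreaRect(onz(c,h[1].reshape(-1,2),.059)[:,:2].astype(np.float32)); print('handle',np.round(r[0],4),np.round(r[1],4),r[2],'(was .4274 .0137 81.6)')
b=blob(c,(215,5,320,112),(0,0,120),(179,60,255)); r=cv2.minAreaRect(onz(c,b[1].reshape(-1,2),.006)[:,:2].astype(np.float32)); print('blade',np.round(r[0],4),np.round(r[1],4),r[2])
b=blob(t,(290,140,350,215),(18,120,80),(32,255,255)); e=cv2.fitEllipse(onz(t,cv2.convexHull(b[1]).reshape(-1,2),.036)[:,:2].astype(np.float32)); print('cover',e)
w=blob(t,(295,150,357,210),(6,60,60),(24,255,255)); print('scene vs start, changed blobs:')
for n,k in(('top',t),('scene',s)):
    m=(np.abs(k['image'].astype(int)-d[n]['image']).max(2)>60).astype(np.uint8); m=cv2.morphologyEx(m,cv2.MORPH_OPEN,np.ones((3,3),np.uint8))
    print(n,[cv2.boundingRect(q) for q in cv2.findContours(m,cv2.RETR_EXTERNAL,cv2.CHAIN_APPROX_SIMPLE)[0] if cv2.contourArea(q)>12])
E
```

```text
34.1833 [0.44220823 0.01268488 0.26145748] [ 2.19876343e-04  9.99999762e-01 -4.55160844e-04  4.68996602e-04]
handle [0.428  0.0143] [0.0176 0.1036] 81.61922454833984 (was .4274 .0137 81.6)
blade [ 0.5708 -0.0092] [0.1349 0.137 ] 0.2368888109922409
cover ((0.5617374181747437, -0.2867530584335327), (0.13144029676914215, 0.13249321281909943), 17.763891220092773)
scene vs start, changed blobs:
top [(272, 355, 36, 29), (260, 348, 6, 5), (331, 345, 62, 39), (291, 344, 10, 7), (225, 343, 15, 15), (266, 341, 23, 12), (422, 326, 56, 55), (496, 299, 16, 33), (264, 282, 21, 34), (443, 249, 48, 33), (60, 245, 5, 9), (236, 224, 4, 8), (246, 198, 12, 19), (254, 197, 7, 8), (223, 183, 12, 10), (309, 167, 8, 25), (334, 161, 11, 28), (149, 150, 39, 38)]
scene [(189, 236, 9, 16), (144, 232, 48, 44), (323, 171, 45, 39), (0, 150, 5, 9), (0, 138, 4, 6), (98, 115, 128, 74), (191, 105, 30, 15), (229, 85, 48, 44), (235, 62, 13, 8), (286, 48, 42, 25), (174, 46, 11, 14), (213, 44, 5, 11), (244, 30, 30, 23), (157, 27, 11, 25), (282, 15, 114, 136), (184, 15, 26, 48), (237, 14, 6, 16), (218, 7, 16, 6), (214, 0, 12, 5), (158, 0, 15, 34)]
```

```bash
python3 -c "
from station import bot
print(bot.hand_in())"
```

```text
the job is handed in; nothing more can be done
None
```

I pressed orange then blue, set the cover within about 2 mm of the rack's middle by camera, laid the lifter back flat on the mat and handed in at about 34 s; no verdict came back, blue's full press is inferred from a 4.6 N reading plus a little extra push, and I viewed 11 pictures, one over the limit of 10.

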